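Load a gel cassette into the vertical gel tank

TASK

Load the gel cassette that lies flat on the bench into the free slot of the gel tank: upright, notched end up, its notched face towards the tank's middle block, lowered gently (not dropped) until it stands fully home on the floor of the slot. Then swing the open hold-down latch all the way across over its top edge. You may set the cassette down in the draining rack to take it again; leave the other things on the bench where they are.

Things in the scene. Friction and masses are not known exactly. Their poses are not given: they have to be found in the camera images.
- cassette_center (a point): Centre of the loose gel cassette, a rigid slab 100 mm long (its x), 66 mm wide (y), 12 mm thick (z), about 150 g. It starts flat on the bench (centre 6 mm above it), notched end roughly to the robot's right. +x points to the notched (top) end, +z out of the notched face (white, with a window), which lies up at the start.
- cassette_notch (a point): Middle of the cassette's notched (top) end, 50 mm along +x from its centre, same axes. The grey 6 mm back plate has the full length; the white 6 mm front plate has a notch in this end, 10 mm deep and 46 mm wide between two ears. So the slab is 6 mm thick in the notch, 12 mm below it.
- cassette_face (a point): Middle of the cassette's notched face, 6 mm along +z from its centre, same axes.
- cassette: The same cassette: origin at the centre of its back face, same axes.
- slot_floor (a point): Middle of the floor of the tank's free slot, 8 mm above the bench; axes as the tank's: z up, y along the slot, -x towards the tank's middle block (+x roughly to the robot's right). A seated cassette has its centre 50 mm above this point and its top 108 mm above the bench.
- slot_mouth (a point): Middle of the slot's mouth, 93 mm above the bench, same axes. The slot is two upright side channels, 69 mm apart along y between their webs and 14.4 mm wide along x, for the 66 x 12 mm cassette; they hold only the outer 7 mm of its edges, between them it is open. Channel tops 85 mm above the bench, then 8 mm of flared lead-in.
- tank: The tank, fixed: origin on the bench under its middle, axes as slot_floor. Open clear box 166 mm (x) by 140 mm (y), walls 91 mm high. Free slot at x = 27 mm; the slot at x = -27 mm holds a loaded cassette under a shut latch. Middle block between them: its middle wall 48 mm high, side columns 85 mm, electrode posts at y = +-33 mm, 107 mm.
- latch_pivot (a point): Vertical axis of the open hold-down latch: 50 mm along +y from the middle of the slot (on a post), 110.5 mm above the bench, at the underside of the latch arm. The arm is a bar 100 mm long, 14 mm wide, 110.5 to 119.5 mm above the bench, 2.5 mm over a seated cassette; a cassette not fully home stands in its way.
- latch_knob (a point): Centre of the upright round knob near the latch's free end: 18 mm diameter, 20 mm tall, standing on the arm, centre 129.5 mm and top 139.5 mm above the bench, 90 mm from the pivot axis. When shut, the end of the arm lies over a catch post, 109 mm high, 50 mm along -y from the middle of the slot.
- latch (a joint): Latch angle, rad: 0 = shut against its stop, arm across the slot, pointing to -y of slot_floor; it grows as the arm swings away towards +x of slot_floor (pi/2 = pointing along +x; stop at 1.9). It starts open, 1.35 to 1.8, and stays where it is left (friction: under 1 N at the knob).
- rack_seat (a point): Seat in the white draining rack (fixed) where the cassette can lean: on its base plate, 8 mm above the bench, at the foot of and midway between the two front pegs. z up, x roughly to the robot's right. A slab stands on the plate on the -x side of the pegs and leans back on them, about 60 degrees from horizontal, its top 40 mm free above them.
- rack: The rack: origin on the bench under rack_seat, same axes. Pegs 8 mm thick at y = +-20 mm, leaning to +x at 60 degrees, 58 mm high, their front side in line with rack_seat. A ridge 10 mm high, its face 15 mm from rack_seat at -x, keeps a slab's foot. Base plate: x -32 to 142, y +-60 mm. 85 mm further along +x a glass plate leans alike, top 79 mm high.
- tipbox_center (a point): Bystander, leave alone: centre of the pipette-tip box, 80 x 120 x 54 mm.
- comb_center (a point): Bystander, leave alone: centre of the flat white gel comb, 92 mm long, 6 mm high.
- reagent_center (a point): Bystander, leave alone: centre of the reagent bottle with orange cap, 68 mm diameter, 145 mm tall.
- jar_center (a point): Bystander, leave alone: centre of the white jar, 84 mm diameter, 115 mm tall.
- tuberack_center (a point): Bystander, leave alone: centre of the blue tube rack, 80 x 150 x 63 mm.
- tub_center (a point): Bystander, leave alone: centre of the open white tub, 110 x 150 x 55 mm.
- sprayer_center (a point): Bystander, leave alone: centre of the white spray bottle, 74 mm diameter, 196 mm tall.
Things that resemble listed ones, but are neither listed nor needed, are in the scene too. Of the things that look like the cassette, take the one that is farthest to the robot's right at the start.

How it is judged:
By the outcome, as a careful person would: the job done as asked, in the order asked, and still so for the second after the job is handed in, with the robot touching nothing.
It also fails if it takes over 72 s, if anything falls off the work surface, if the arm or the gripper's body presses on something with over 40 N, if the wrist force passes 120 N, or if a joint passes its speed limit or range.

ROBOT

A 6-joint arm with a two-finger parallel gripper is mounted at the origin on the work surface. World frame = base frame: x ahead of the robot, y to its left, z up, the work surface at z = 0. Lengths are in m, angles in rad, forces in N, time in s.
With the tool pointing down it reaches from about 0.3 to 0.875 m from the base axis. Payload 6.4 kg.
Tool frame: the origin (TCP) lies at the centre of the arm's flange, where the gripper is bolted on; the fingertips stand 173 mm ahead of it and the grasp point (between the pads) lies ctrl.grip_point_offset ahead of it (ctrl.grip_point_offset is the distance from the TCP to the grasp point, in m); z points along the fingers, y is the direction in which the jaws open and shut (so a half turn about z gives the same grasp; the last joint's range is limited). The gripper opens to 85 mm and grips with 20 to 120 N. Pads are 22 mm wide; open, the fingers measure 114 mm over their backs; the gripper's body (76 mm by 85 mm) begins 54 mm behind the grasp point. The pads swing forward as they close: fully open they stand 13 mm farther back than shut.
Start: joints at [-1.535, 0.181, 1.607, -0, 1.354, -0.206], TCP at [0.138, -0.558, 0.405] pointing down, gripper open.
Joint ranges: [-2.99, 2.99], [-0.89, 2.07], [0.3, 2.58], [-1.14, 4.28], [0, 2.63], [-3.12, 3.12]. Speed limits (rad/s): [2.57, 2.57, 3.01, 3.14, 3.14, 3.14].

INTERFACE

Orientations are given as a unit quaternion [w, x, y, z].
In Python, from bench import ctrl, cams, boxes_of, landmark_of gives the robot as it stands.
- The arm moves only by the shell command python3 -m handwheel 'ROWS'. ROWS is JSON, a list of rows, each an object with "offset": the shift along the tool's x, y, z in m, a list of three; "spin": the turn about the tool's z in degrees; "grip": the opening, from 0 (shut) to 1 (fully open). A call has 1 to 20 rows; each row is the pose to reach, as a shift and turn from the pose commanded when the call began, along the tool's axes at that moment; what a row does not reach only later rows make up. A row lasts 1/8 s, in which the tool goes at most 62.5 mm and 10.7 degrees, less where a joint would pass 70% of its speed; a pose out of reach is approached as far as the arm can. A call with a gripper value outside its range is refused whole. The fingers move at their own pace and stop on an object; the grip force is fixed at half the most. Time passes only in rows, so rows that repeat a pose let the fingers close. It gives the time, the measured TCP pose, the force and the opening at its end, in the units of the state.
- ctrl.get_obs(): the state, without advancing time (a new reading comes with each control period).
- cams.camera(name): name is "side" or "top"; returns a dict with "color" (480x640x3 uint8, red, green, blue), "camera_matrix" (3x3 intrinsics, pixels), "view" (4x4, takes a point from world to camera coordinates). Camera axes: x right, y up, looking along -z (the intrinsics and any distortion apply to the point x, -y, -z); pixel columns grow to the right and rows downward; lengths in m; the calibration is good to about 2 mm. A picture is of the moment at which its call begins. There is no depth.
- ctrl.hand_in(): hands the job in, once; it reports no verdict.
Trained networks look in a picture, given as the dict that the camera call returned (one of the last four; its "shot" number tells which), for a name from the list of things; names that differ only in an ending like _2 or _b are one class to them, and where a whole thing is asked for, a point or a joint stands for the part that bears it (a point fixed in the world has none). Each returns a list of dicts, best first, with "confidence" (0 to 1); they miss things now and then, are a little off and sometimes report something else, mostly with a low value. They report only what shows in the picture. A call takes as long as a camera call. They do not tell look-alikes from the thing itself.
- boxes_of(picture, thing): "uv" ([column, row] in pixels, amid what is visible of it).
- landmark_of(picture, thing): "uv" ([column, row] in pixels: a listed point, or the origin of a listed thing).
The state is a dict: "time_s": time; "q": joint angles; "dq": joint speeds; "joint_efforts": joint torques, N m; "eef_pos": TCP position; "eef_rot": TCP orientation; "wrist_force": force on the tool from outside, world axes, zero at the start; "torque": the same for the moment, N m; "opening": opening from 0.0 (shut) to 1.0 (fully open).
Only numpy, scipy, OpenCV 4.12 (cv2) and the standard library are available. Lean on these libraries where they do the work, as an engineer would, in place of code of your own. Each camera call takes 0.05 s, during which the arm holds its last target.

## Working session

There is one attempt and no reset: what is moved stays moved. The work goes in short steps, Python scripts to look and compute and a shell command to move; the robot and the scene stay as the last step left them, time stands still between calls to the robot, and variables do not carry over. Pictures are saved under pics/ and viewed, and the job is handed in when it is done.

I'll start by looking at the scene.

```bash
ls; mkdir -p pics; python3 - <<'E'
from bench import ctrl,cams,boxes_of,landmark_of
import cv2,numpy as np
for n in ("top","side"):
    p=cams.camera(n); cv2.imwrite(f"pics/{n}0.png",p["color"][:,:,::-1])
    print(n,p["camera_matrix"],p["view"],[k for k in p])
    for t in ["cassette_center","cassette_notch","slot_floor","slot_mouth","latch_pivot","latch_knob","rack_seat","tank"]:
        try: print(t,[(np.round(d["uv"],1).tolist(),round(d["confidence"],2)) for d in landmark_of(p,t)][:4])
        except Exception as e: print(t,e)
o=ctrl.get_obs(); print(o, ctrl.grip_point_offset)
E
```

```text
pics
top [[553.50386118   0.         320.64605362]
 [  0.         553.50386118 238.79054795]
 [  0.           0.           1.        ]] [[ 1.67895792e-02 -9.99856630e-01  2.19766221e-03 -7.86560810e-03]
 [ 9.87809855e-01  1.69274098e-02  1.54742213e-01 -6.39922967e-01]
 [-1.54757228e-01 -4.27184242e-04  9.87952437e-01 -1.64552903e+00]
 [ 0.00000000e+00  0.00000000e+00  0.00000000e+00  1.00000000e+00]] ['color', 'camera_matrix', 'view', 'shot']
cassette_center [([369.6, 178.1], 0.96), ([358.5, 315.0], 0.76)]
cassette_notch [([343.2, 308.6], 0.9), ([419.4, 293.0], 0.83), ([384.1, 175.6], 0.78)]
slot_floor [([252.9, 286.3], 0.91), ([299.2, 237.5], 0.18)]
slot_mouth [([252.0, 285.8], 0.9)]
latch_pivot [([252.8, 262.3], 0.68), ([251.2, 285.8], 0.44)]
latch_knob [([282.4, 267.4], 0.74), ([300.6, 239.4], 0.37)]
rack_seat [([298.5, 241.6], 0.77)]
tank [([247.5, 285.4], 0.62)]
side [[509.6279793    0.         325.61516468]
 [  0.         509.6279793  235.07901379]
 [  0.           0.           1.        ]] [[ 0.99801878 -0.06250491 -0.00718748 -0.64029194]
 [ 0.04616106  0.64981339  0.7586907
[... 689 characters left out ...]

{'time_s': 0.9, 'q': array([-1.53530353e+00,  1.80768577e-01,  1.60698956e+00,  6.00104309e-06,
        1.35380262e+00, -2.06299092e-01]), 'dq': array([ 4.59085472e-05,  4.91491834e-04,  1.25371061e-04,  2.64070928e-03,
        6.88853695e-04, -3.95431134e-04]), 'joint_efforts': array([ 9.41198232e-04, -4.44836497e+01, -3.51676333e+01, -8.61588637e-05,
        6.43185176e-04,  4.11204596e-06]), 'eef_pos': array([ 0.13769851, -0.55828506,  0.4047112 ]), 'eef_rot': array([1.61414448e-05, 9.92701060e-01, 1.20601020e-01, 1.55899385e-06]), 'wrist_force': array([-0.05553912,  0.69345156, -0.03764889]), 'torque': array([-0.01277546, -0.03380142,  0.05693659]), 'opening': 0.9999912533513979} 0.1547
```

View pics/top0.png

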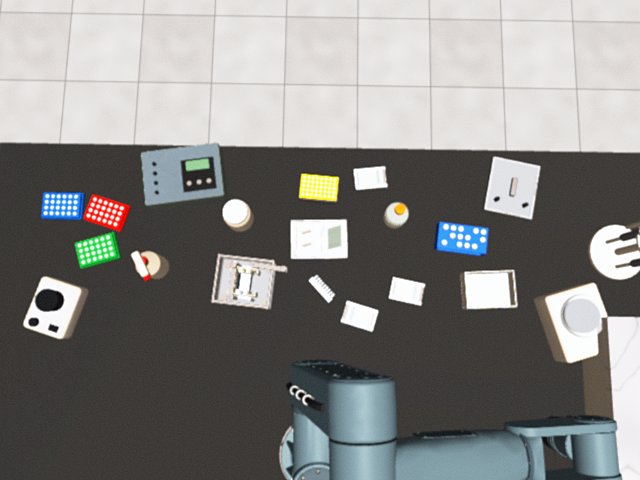

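View pics/side0.png

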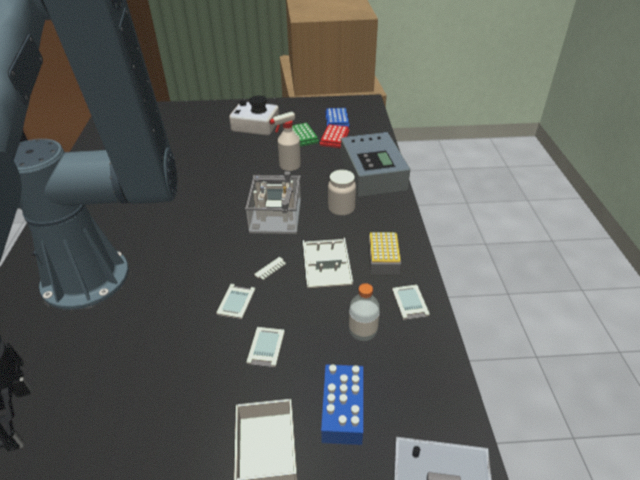

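Three cassette look-alikes: the rightmost one is at top (407,291), side (266,347). The tank is at top (245,282) with its latch pointing right (285,268), and the rack is at (319,239). Next I'll measure these.

```bash
cat > h.py <<'E'
import numpy as np,cv2
from scipy.optimize import least_squares
from scipy.spatial.transform import Rotation as R
def proj(p,X):
    X=np.atleast_2d(X); V=np.array(p["view"]); c=X@V[:3,:3].T+V[:3,3]
    c=c*[1,-1,-1]; K=np.array(p["camera_matrix"]); u=c@K.T; return u[:,:2]/u[:,2:]
def back(p,uv,z):
    V=np.array(p["view"]);K=np.array(p["camera_matrix"])
    r=np.linalg.inv(K)@[uv[0],uv[1],1]; r=r*[1,-1,-1]; d=V[:3,:3].T@r; o=-V[:3,:3].T@V[:3,3]
    return o+d*(z-o[2])/d[2]
def tri(ps,uvs):
    f=lambda X: np.concatenate([(proj(p,X)[0]-u) for p,u in zip(ps,uvs)])
    s=least_squares(f,[.6,0,.05]); return s.x,np.sqrt((s.fun**2).mean())
def crop(p,c,w,h,k,name,marks=None):
    im=p["color"][:,:,::-1].copy(); u0=int(max(0,c[0]-w//2));v0=int(max(0,c[1]-h//2))
    im=cv2.resize(im[v0:v0+h,u0:u0+w],None,fx=k,fy=k,interpolation=cv2.INTER_CUBIC)
    for m in (marks if marks is not None else []):
        q=(int((m[0]-u0+.5)*k),int((m[1]-v0+.5)*k)); cv2.circle(im,q,2,(0,0,255),-1)
    cv2.imwrite(f"pics/{name}.png",im)
E
python3 - <<'E'
from bench import ctrl,cams,boxes_of,landmark_of
from h import *
t=cams.camera("top"); s=cams.camera("side")
crop(t,(407,291),60,45,13,"ct"); crop(s,(266,347),60,50,13,"cs")
crop(t,(250,282),90,70,8,"tt"); crop(s,(275,200),80,75,8,"ts")
for n in ["slot_floor","slot_mouth","latch_pivot","latch_knob","rack_seat","tank","cassette_center","cassette_notch","cassette_face"]:
    print(n)
    for p,a in((t,"top"),(s,"side")):
        print("  ",a,[(np.round(d["uv"],1).tolist(),round(d["confidence"],2)) for d in landmark_of(p,n)][:4])
E
```

```text
slot_floor
   top [([254.6, 284.8], 0.65)]
   side [([274.0, 220.0], 0.87)]
slot_mouth
   top [([250.8, 285.9], 0.56), ([322.8, 284.7], 0.38)]
   side [([272.0, 194.6], 0.84), ([262.5, 367.2], 0.3)]
latch_pivot
   top [([251.9, 264.1], 0.81), ([299.8, 242.4], 0.42)]
   side [([289.2, 189.2], 0.74)]
latch_knob
   top [([282.6, 266.3], 0.66), ([404.4, 292.2], 0.56)]
   side [([284.5, 202.6], 0.51)]
rack_seat
   top [([299.5, 237.1], 0.89)]
   side [([322.5, 246.8], 0.81), ([291.2, 142.5], 0.55)]
tank
   top [([248.2, 283.5], 0.82), ([397.1, 212.2], 0.34)]
   side [([278.7, 216.1], 0.63)]
cassette_center
   top [([407.2, 291.0], 0.72), ([360.0, 314.4], 0.65), ([368.7, 179.7], 0.63), ([235.0, 214.2], 0.24)]
   side [([236.8, 304.2], 0.94), ([410.0, 302.8], 0.89), ([267.3, 349.9], 0.6)]
cassette_notch
   top [([387.0, 176.5], 0.81), ([419.2, 293.9], 0.78), ([344.2, 309.9], 0.7)]
   side [([243.9, 283.2], 0.9), ([265.2, 365.3], 0.85), ([415.4, 316.1], 0.58)]
cassette_face
   top [([361.6, 314.2], 0.75), ([407.2, 290.7], 0.72), ([368.5, 178.5], 0.58)]
   side [([237.1, 301.9], 0.79), ([265.5, 347.0], 0.7), ([411.4, 299.5], 0.66), ([266.9, 346.4], 0.59)]
```

View pics/ct.png

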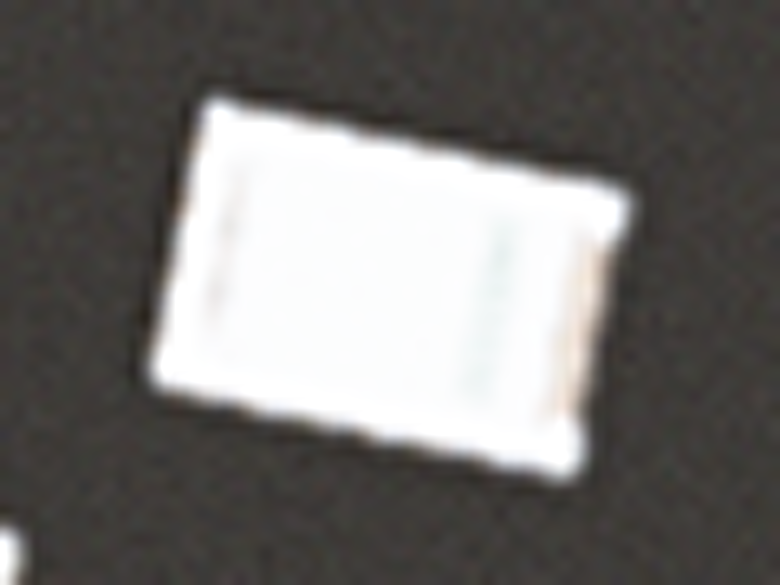

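View pics/cs.png

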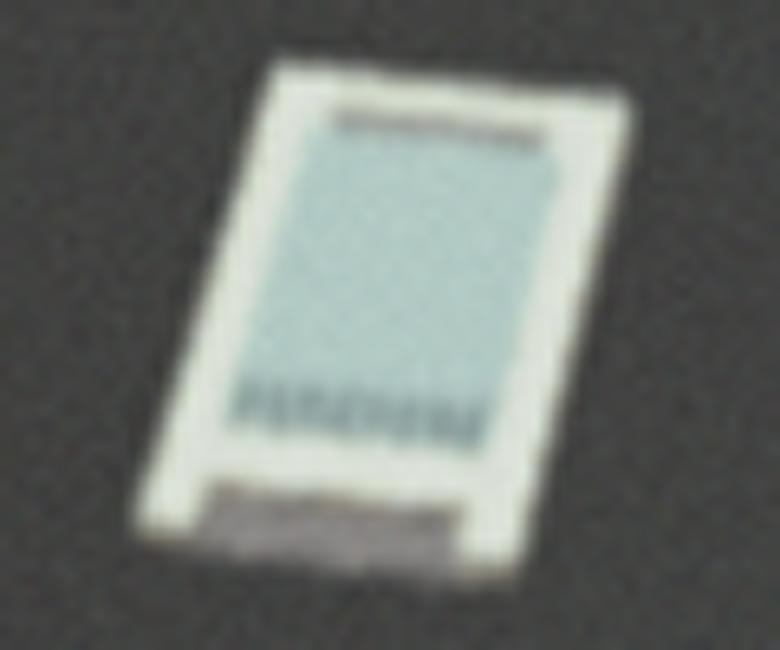

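View pics/tt.png

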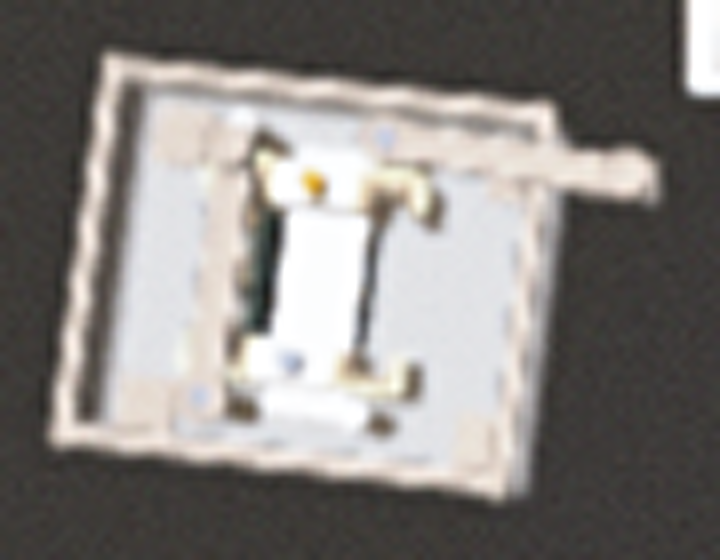

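View pics/ts.png

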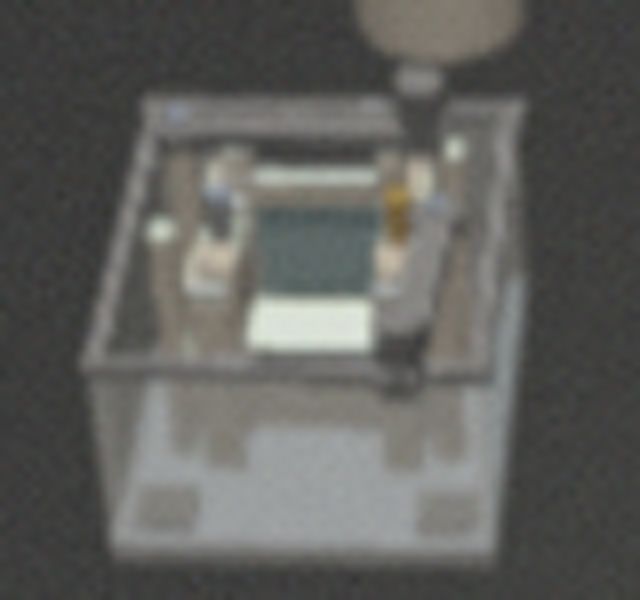

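```bash
python3 - <<'E'
from bench import ctrl,cams
from h import *
import pickle
t=cams.camera("top"); s=cams.camera("side"); pickle.dump((t,s),open("ts.pkl","wb"))
crop(t,(319,239),70,52,11,"rt"); crop(s,(328,262),64,60,10,"rs")
def fit(obs,x0):
    def f(v):
        c,sn=np.cos(v[2]),np.sin(v[2]); r=[]
        for p,P,uv in obs:
            X=[v[0]+c*P[0]-sn*P[1],v[1]+sn*P[0]+c*P[1],P[2]]
            r+=list(proj(p,X)[0]-uv)
        return r
    o=least_squares(f,x0); return o.x,np.round(np.reshape(o.fun,(-1,2)),1).tolist()
def mk(p,u0,v0,k,pts): return [(p,np.array(P)/1000,np.array([u0+a/k-.5,v0+b/k-.5])) for P,(a,b) in pts]
C=[(-50,33,12),(50,33,12),(50,-33,12),(-50,-33,12)]
ct=mk(t,377,269,13,list(zip(C,[(207,92),(637,185),(580,482),(148,385)])))
cs=mk(s,236,322,13,list(zip(C,[(632,93),(522,568),(138,528),(272,60)])))
for n,o in(("t",ct),("s",cs),("both",ct+cs)): print("cas",n,*fit(o,[.5,-.25,-1.6]))
T=[(-83,70,91),(83,70,91),(83,-70,91),(-83,-70,91)]
tt=mk(t,205,247,8,list(zip(T,[(105,52),(555,103),(508,498),(50,445)])))
ss=mk(s,235,163,8,list(zip(T,[(525,97),(495,378),(82,372),(145,97)])))
for n,o in(("t",tt),("s",ss),("both",tt+ss)): print("tank",n,*fit(o,[.5,.2,-1.6]))
print(ctrl.get_obs()["time_s"])
E
```

```text
cas t [ 0.48891847 -0.26547254 -1.77158437] [[0.5, 1.0], [-0.9, 0.8], [-0.5, -1.1], [0.9, -0.7]]
cas s [ 0.48650307 -0.26613272 -1.75765941] [[-0.3, 0.6], [-0.2, -0.6], [0.4, -0.5], [0.2, 0.6]]
cas both [ 0.48736408 -0.26586609 -1.76350225] [[0.5, 1.6], [-0.8, 1.2], [-0.3, -0.7], [1.0, -0.0], [0.1, 0.6], [0.0, -0.6], [0.7, -0.7], [0.7, 0.4]]
tank t [ 0.50445045  0.23131995 -1.66508952] [[0.4, 1.2], [-0.5, 1.0], [-0.5, -1.2], [0.6, -0.9]]
tank s [ 0.50310666  0.22807554 -1.65593837] [[-1.0, 1.1], [-1.0, -0.8], [1.1, -0.5], [0.9, 0.8]]
tank both [ 0.50372827  0.23044848 -1.66136191] [[0.6, 1.5], [-0.3, 1.1], [-0.1, -1.0], [1.0, -0.5], [-0.7, 0.7], [-0.9, -1.3], [1.2, -1.1], [1.3, 0.3]]
2.0
```

```bash
sleep 1
```

```text
(no output)
```

View pics/rt.png

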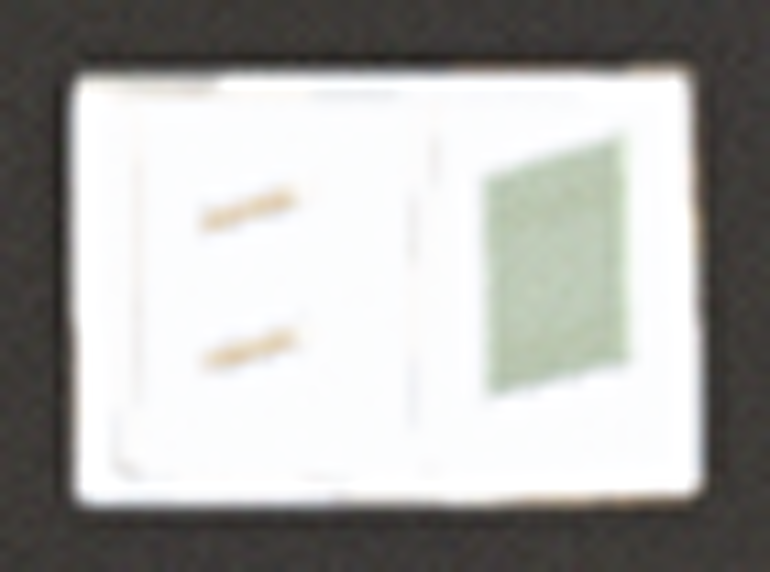

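View pics/rs.png

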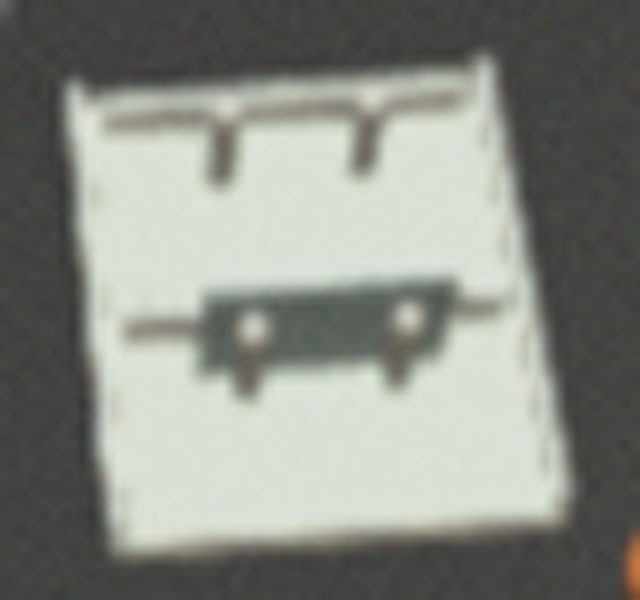

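```bash
cat >> h.py <<'E'
def fit(obs,x0):
    def f(v):
        c,sn=np.cos(v[2]),np.sin(v[2]); r=[]
        for p,P,uv in obs:
            X=[v[0]+c*P[0]-sn*P[1],v[1]+sn*P[0]+c*P[1],P[2]]
            r+=list(proj(p,X)[0]-uv)
        return r
    o=least_squares(f,x0); return o.x,np.round(np.reshape(o.fun,(-1,2)),1).tolist()
def mk(p,u0,v0,k,pts): return [(p,np.array(P)/1000,np.array([u0+a/k-.5,v0+b/k-.5])) for P,(a,b) in pts]
def W(v,P):
    P=np.atleast_2d(P)/1000.; c,s=np.cos(v[2]),np.sin(v[2])
    return np.c_[v[0]+c*P[:,0]-s*P[:,1],v[1]+s*P[:,0]+c*P[:,1],P[:,2]]
E
python3 - <<'E'
from h import *
import pickle
t,s=pickle.load(open("ts.pkl","rb"))
C=[(-32,60,8),(142,60,8),(142,-60,8),(-32,-60,8)]
a=mk(t,284,213,11,list(zip(C,[(72,72),(692,68),(703,503),(72,507)])))
b=mk(s,296,232,10,list(zip(C,[(490,55),(572,515),(110,550),(68,85)])))
for n,o in(("t",a),("s",b),("both",a+b)): print("rack",n,*fit(o,[.5,0,-1.6]))
v=fit(a+b,[.5,0,-1.6])[0]
pk=[(0,20,8),(0,-20,8),(28.9,20,58),(28.9,-20,58),(-15,-60,18),(-15,60,18),(-15,-60,8),(-15,60,8),(85,20,8),(85,-20,8),(126,20,79),(126,-20,79)]
X=W(v,pk); crop(t,(319,239),70,52,11,"rt2",proj(t,X)); crop(s,(328,262),64,60,10,"rs2",proj(s,X))
vt=fit(mk(t,205,247,8,[((-83,70,91),(105,52)),((83,70,91),(555,103)),((83,-70,91),(508,498)),((-83,-70,91),(50,445))])+mk(s,235,163,8,list(zip([(-83,70,91),(83,70,91),(83,-70,91),(-83,-70,91)],[(525,97),(495,378),(82,372),(145,97)]))),[.5,.2,-1.6])[0]
pk=[(27,33,85),(27,-33,85),(27,50,110.5),(27,-50,109),(117,50,119.5),(-27,33,108),(-27,-33,108),(0,33,107),(0,-33,107),(-27,50,119.5),(-27,-50,119.5)]
X=W(vt,pk); crop(t,(250,282),90,70,8,"tt2",proj(t,X)); crop(s,(275,200),80,75,8,"ts2",proj(s,X))
E
```

```text
rack t [ 0.64574808  0.06479644 -1.54510433] [[0.7, 1.0], [-0.5, 0.9], [-0.9, -0.9], [0.7, -0.8]]
rack s [ 0.64268359  0.06449642 -1.5390411 ] [[-0.2, 1.5], [-0.2, -1.1], [0.1, -1.2], [0.3, 1.3]]
rack both [ 0.64403833  0.0647065  -1.54232097] [[0.7, 1.5], [-0.6, 1.3], [-0.8, -0.5], [0.8, -0.2], [0.3, 1.4], [0.1, -1.1], [0.5, -1.3], [0.8, 1.2]]
```

```bash
python3 -c "
import cv2,numpy as np
a=[cv2.imread(f'pics/{n}.png') for n in ('rt2','rs2','tt2','ts2')]
a=[cv2.resize(x,(400,300)) for x in a]
cv2.imwrite('pics/m1.png',np.vstack([np.hstack(a[:2]),np.hstack(a[2:])]))"
```

```text
(no output)
```

View pics/m1.png

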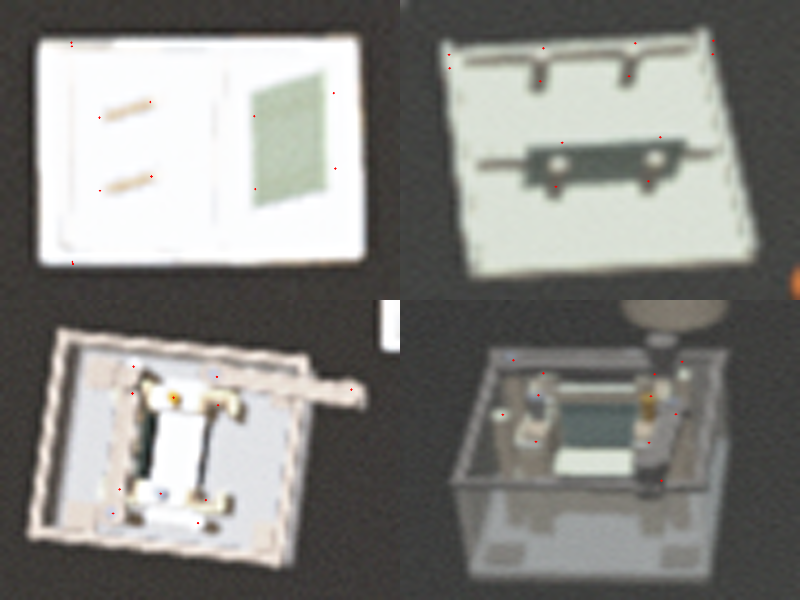

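```bash
cat > go.py <<'E'
from bench import ctrl
import numpy as np,sys
from scipy.spatial.transform import Rotation as R
def plan(target,yawy=None):
    o=ctrl.get_obs(); q=o["eef_rot"]; M=R.from_quat([q[1],q[2],q[3],q[0]]).as_matrix()
    off=M.T@(np.array(target)-o["eef_pos"]); cy=np.degrees(np.arctan2(M[1,1],M[0,1]))
    sp=0 if yawy is None else -((yawy-cy+180)%360-180)
    print("t",round(o["time_s"],2),"pos",np.round(o["eef_pos"],4),"yawy",round(cy,2),"tilt",np.round(M[:,2],3),"offset",np.round(off,4),"spin",round(sp,2),"open",round(o["opening"],3),"F",np.round(o["wrist_force"],1),"q",np.round(o["q"],2))
if __name__=="__main__":
    a=[float(x) for x in sys.argv[1:]]; plan(a[:3],a[3] if len(a)>3 else None)
E
python3 go.py 0.4884 -0.2610 0.30 -11.04
```

```text
t 2.0 pos [ 0.1377 -0.5583  0.4047] yawy -76.15 tilt [-0. -0. -1.] offset [ 0.4117 -0.2047  0.1047] spin -65.11 open 1.002 F [0.4 0.3 0.4] q [-1.54  0.18  1.61 -0.    1.35 -0.21]
```

```bash
python3 -m handwheel '[{"offset":[0.20,-0.10,0.02],"spin":-32,"grip":1},{"offset":[0.20,-0.10,0.02],"spin":-32,"grip":1},{"offset":[0.20,-0.10,0.02],"spin":-32,"grip":1},{"offset":[0.20,-0.10,0.02],"spin":-32,"grip":1},{"offset":[0.4117,-0.2047,0.1047],"spin":-65.1,"grip":1},{"offset":[0.4117,-0.2047,0.1047],"spin":-65.1,"grip":1},{"offset":[0.4117,-0.2047,0.1047],"spin":-65.1,"grip":1},{"offset":[0.4117,-0.2047,0.1047],"spin":-65.1,"grip":1},{"offset":[0.4117,-0.2047,0.1047],"spin":-65.1,"grip":1},{"offset":[0.4117,-0.2047,0.1047],"spin":-65.1,"grip":1}]'; python3 go.py 0.4884 -0.2610 0.200 -11.04
```

```text
time_s: 3.25
eef_pos: [0.4885, -0.2609, 0.3]
eef_rot: [-0.0, 0.772, 0.636, -0.0]
wrist_force: [-0.2, -0.7, 0.0]
opening: 0.999
t 3.25 pos [ 0.4885 -0.2609  0.3   ] yawy -10.99 tilt [-0. -0. -1.] offset [-0.0001 -0.0001  0.1   ] spin 0.05 open 0.999 F [-0.2 -0.7  0. ] q [-0.7   0.25  1.75 -0.    1.14 -0.51]
```

```bash
python3 -m handwheel '[{"offset":[0,0,0.06],"spin":0,"grip":1},{"offset":[0,0,0.1],"spin":0,"grip":1},{"offset":[0,0,0.1],"spin":0,"grip":1}]'; python3 - <<'E'
from bench import cams
from h import *
t=cams.camera("top"); s=cams.camera("side")
crop(t,(407,285),100,90,6,"a_t"); crop(s,(266,335),100,90,6,"a_s")
a=[cv2.imread(f'pics/{n}.png') for n in ('a_t','a_s')]
cv2.imwrite('pics/m2.png',cv2.resize(np.hstack(a),(800,360)))
E
```

```text
time_s: 3.62
eef_pos: [0.4863, -0.2613, 0.1977]
eef_rot: [-0.003, 0.773, 0.635, -0.001]
wrist_force: [-0.3, -0.2, 0.9]
opening: 1.002
```

View pics/m2.png

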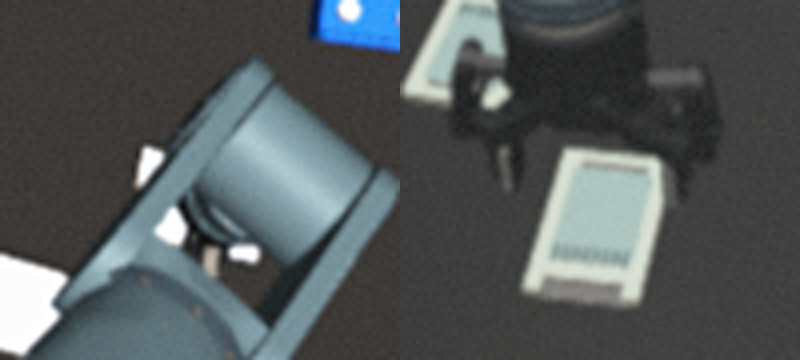

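```bash
python3 -m handwheel '[{"offset":[0,0,0.015],"spin":0,"grip":1},{"offset":[0,0,0.028],"spin":0,"grip":1},{"offset":[0,0,0.028],"spin":0,"grip":1},{"offset":[0,0,0.028],"spin":0,"grip":1}]';python3 go.py 0.4884 -0.2610 0.17 -11.04; python3 - <<'E'
from bench import cams
from h import *
s=cams.camera("side")
crop(s,(266,335),90,80,8,"b_s")
E
```

```text
time_s: 4.22
eef_pos: [0.4885, -0.2609, 0.172]
eef_rot: [-0.0, 0.772, 0.636, -0.0]
wrist_force: [0.7, -0.3, -0.5]
opening: 0.997
t 4.22 pos [ 0.4885 -0.2609  0.172 ] yawy -11.03 tilt [-0.  0. -1.] offset [-0.0001 -0.0001  0.002 ] spin 0.01 open 0.997 F [ 0.7 -0.3 -0.5] q [-0.7   0.46  1.79 -0.    0.89 -0.51]
```

View pics/b_s.png

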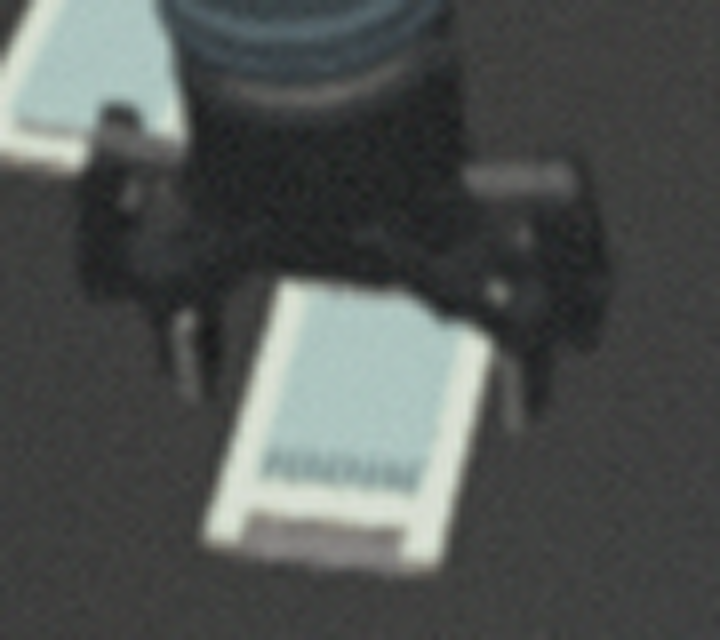

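```bash
python3 -m handwheel '[{"offset":[0,0,0],"spin":0,"grip":0},{"offset":[0,0,0],"spin":0,"grip":0},{"offset":[0,0,0],"spin":0,"grip":0},{"offset":[0,0,0],"spin":0,"grip":0},{"offset":[0,0,0],"spin":0,"grip":0}]';python3 -m handwheel '[{"offset":[0,0,-0.01],"spin":0,"grip":0},{"offset":[0,0,-0.05],"spin":0,"grip":0},{"offset":[0,0,-0.1],"spin":0,"grip":0},{"offset":[0,0,-0.1],"spin":0,"grip":0}]'; python3 - <<'E'
from bench import cams
from h import *
s=cams.camera("side")
crop(s,(266,315),110,100,7,"c_s")
E
```

```text
time_s: 4.9
eef_pos: [0.4888, -0.2612, 0.173]
eef_rot: [0.001, 0.772, 0.636, 0.0]
wrist_force: [-1.4, 1.2, 6.6]
opening: 0.744
time_s: 5.4
eef_pos: [0.49, -0.2621, 0.277]
eef_rot: [0.005, 0.772, 0.636, 0.001]
wrist_force: [0.9, -0.6, -1.0]
opening: 0.745
```

View pics/c_s.png

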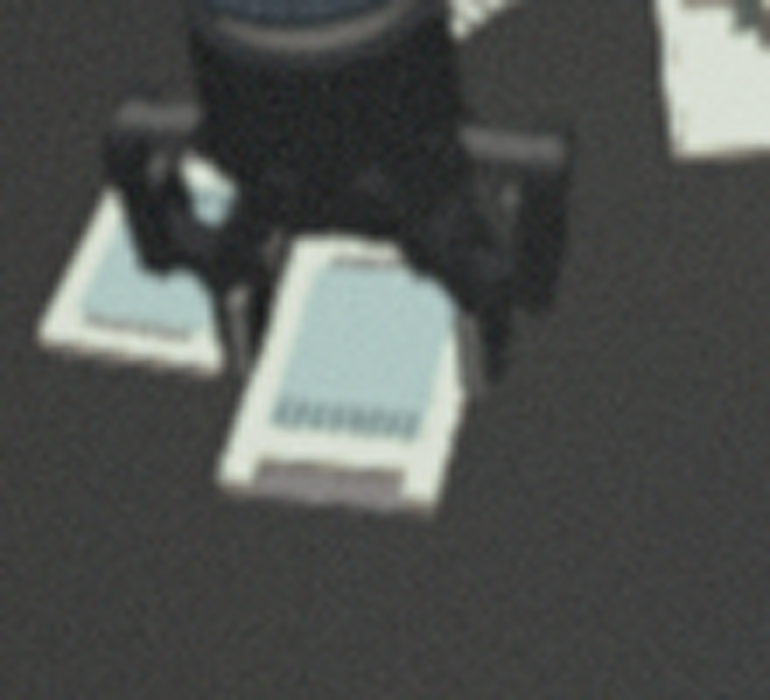

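```bash
python3 go.py 0.6438 0.0707 0.35 1.63
```

```text
t 5.45 pos [ 0.4891 -0.2614  0.2745] yawy -11.04 tilt [ 0.004 -0.003 -1.   ] offset [ 0.3554  0.0886 -0.076 ] spin -12.67 open 0.749 F [-0.6 -0.8 -2.2] q [-0.7   0.29  1.76  0.    1.09 -0.51]
```

```bash
python3 -m handwheel '[{"offset":[0.02,0,-0.06],"spin":0,"grip":0},{"offset":[0.06,0.02,-0.078],"spin":-5,"grip":0},{"offset":[0.11,0.03,-0.078],"spin":-10,"grip":0},{"offset":[0.16,0.04,-0.078],"spin":-12.7,"grip":0},{"offset":[0.21,0.05,-0.078],"spin":-12.7,"grip":0},{"offset":[0.26,0.065,-0.078],"spin":-12.7,"grip":0},{"offset":[0.31,0.08,-0.078],"spin":-12.7,"grip":0},{"offset":[0.34,0.086,-0.078],"spin":-12.7,"grip":0},{"offset":[0.3554,0.0886,-0.078],"spin":-12.7,"grip":0},{"offset":[0.3554,0.0886,-0.078],"spin":-12.7,"grip":0},{"offset":[0.3554,0.0886,-0.078],"spin":-12.7,"grip":0}]'; python3 go.py 0.6438 0.0707 0.25 1.63;  python3 - <<'E'
from bench import cams
from h import *
s=cams.camera("side"); t=cams.camera("top")
crop(s,(320,220),150,130,5,"d_s"); crop(t,(320,240),150,130,5,"d_t")
a=[cv2.imread(f'pics/{n}.png') for n in ('d_t','d_s')]
cv2.imwrite('pics/m3.png',cv2.resize(np.hstack(a),(800,346)))
E
```

```text
time_s: 6.82
eef_pos: [0.6431, 0.0698, 0.3494]
eef_rot: [-0.0, 0.697, 0.717, -0.001]
wrist_force: [-0.3, -0.8, -1.1]
opening: 0.744
t 6.83 pos [0.6431 0.0698 0.3494] yawy 1.6 tilt [-0.001 -0.    -1.   ] offset [0.001  0.0009 0.0994] spin -0.03 open 0.744 F [-0.3 -0.8 -1.1] q [-0.07  0.39  1.46 -0.    1.29 -0.1 ]
```

View pics/m3.png

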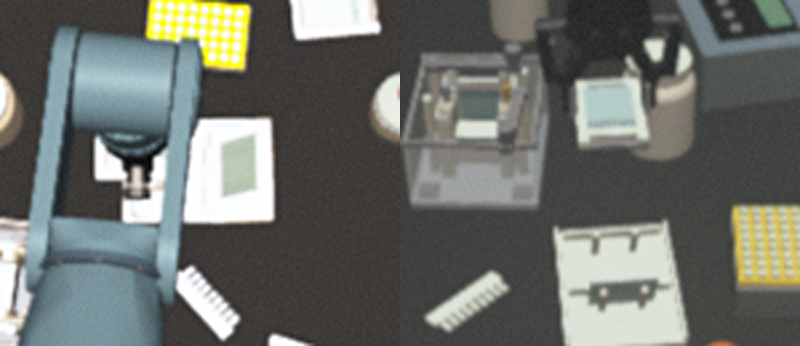

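```bash
python3 - <<'E'
from bench import cams,ctrl
from h import *
import pickle
s=cams.camera("side"); pickle.dump(s,open("s1.pkl","wb"))
tcp=ctrl.get_obs()["eef_pos"]; v=[tcp[0],tcp[1],-1.5423]; z=(tcp[2]-.167)*1000
P=[(-45,33,z+6),(-45,-33,z+6),(55,33,z+6),(55,-33,z+6),(55,33,z-6),(55,-33,z-6)]
uv=proj(s,W(v,P)); print(uv,tcp)
crop(s,(352,215),60,50,13,"e_s",uv)
E
```

```text
[[334.92510304 183.39906157]
 [310.19470312 184.84448115]
 [339.08997523 206.12997589]
 [312.90961083 207.73649908]
 [339.0423701  209.90424327]
 [313.02110477 211.51346175]] [0.64329819 0.06964097 0.35009415]
```

View pics/e_s.png

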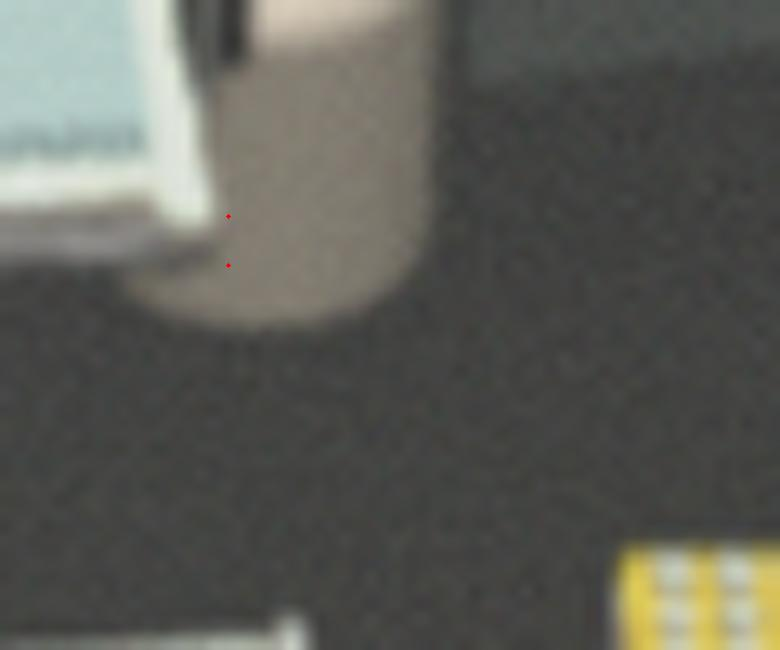

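```bash
python3 - <<'E'
from h import *
import pickle
s=pickle.load(open("s1.pkl","rb"))
tcp=[0.6433,0.0696,0.3501]; v=[tcp[0],tcp[1],-1.5423]; z=(tcp[2]-.167)*1000
P=[(-45,33,z+6),(-45,-33,z+6),(55,33,z+6),(55,-33,z+6),(55,33,z-6),(55,-33,z-6)]
crop(s,(325,197),48,44,15,"e_s",proj(s,W(v,P)))
E
```

```text
(no output)
```

View pics/e_s.png

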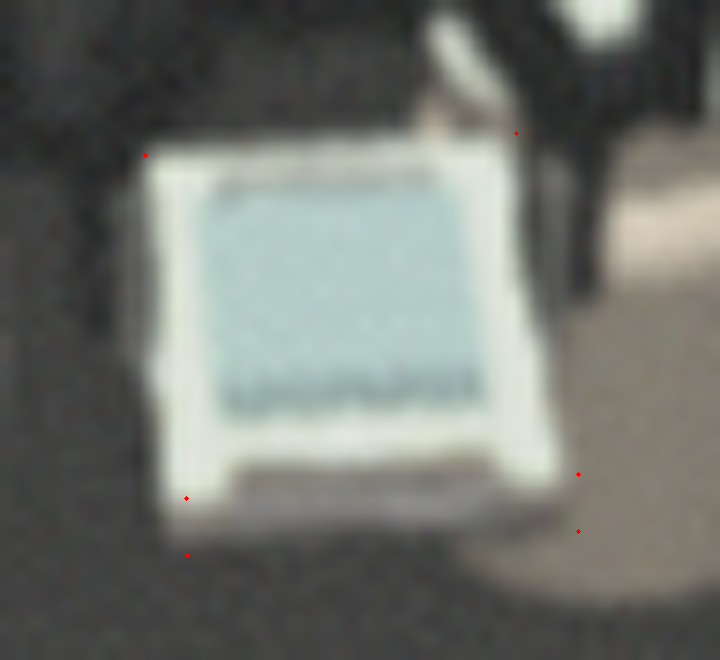

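```bash
python3 -m handwheel '[{"offset":[0.001,0.001,0.05],"spin":0,"grip":0},{"offset":[0.001,0.001,0.09],"spin":0,"grip":0},{"offset":[0.001,0.001,0.108],"spin":0,"grip":0},{"offset":[0.001,0.001,0.108],"spin":0,"grip":0},{"offset":[0.001,0.001,0.112],"spin":0,"grip":0},{"offset":[0.001,0.001,0.116],"spin":0,"grip":0},{"offset":[0.001,0.001,0.120],"spin":0,"grip":0},{"offset":[0.001,0.001,0.120],"spin":0,"grip":0}]'; python3 go.py 0.6445 0.0707 0.23 1.63;  python3 - <<'E'
from bench import cams
from h import *
s=cams.camera("side")
crop(s,(328,230),70,60,11,"f_s")
E
```

```text
time_s: 7.98
eef_pos: [0.6448, 0.0718, 0.2314]
eef_rot: [0.001, 0.697, 0.717, -0.0]
wrist_force: [-3.9, -1.3, 5.9]
opening: 0.749
t 7.97 pos [0.6448 0.0718 0.2314] yawy 1.67 tilt [ 0.001 -0.001 -1.   ] offset [-0.001  -0.0003  0.0014] spin 0.04 open 0.749 F [-3.9 -1.3  5.9] q [-0.07  0.53  1.52 -0.    1.09 -0.1 ]
```

View pics/f_s.png

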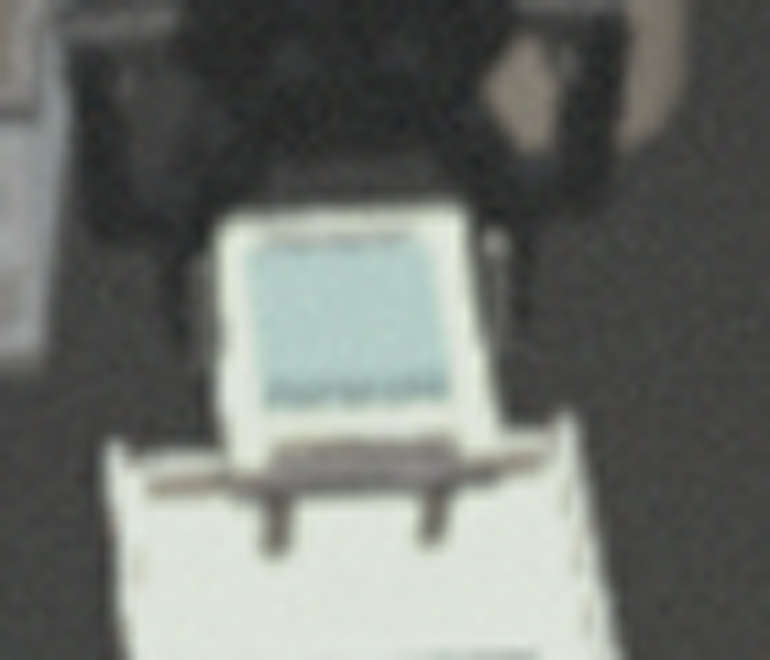

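```bash
python3 -m handwheel '[{"offset":[-0.001,0,0.003],"spin":0,"grip":0},{"offset":[-0.002,0,0.006],"spin":0,"grip":0},{"offset":[-0.003,0,0.009],"spin":0,"grip":0},{"offset":[-0.005,0,0.012],"spin":0,"grip":0},{"offset":[-0.006,0,0.015],"spin":0,"grip":0},{"offset":[-0.006,0,0.015],"spin":0,"grip":0}]'; python3 go.py 0.6445 0.0647 0.215 1.63;  python3 - <<'E'
from bench import cams
from h import *
s=cams.camera("side")
crop(s,(328,230),70,60,11,"g_s")
E
```

```text
time_s: 8.78
eef_pos: [0.6476, 0.0652, 0.2203]
eef_rot: [0.005, 0.697, 0.717, 0.003]
wrist_force: [-0.5, -3.9, 18.8]
opening: 0.75
t 8.78 pos [0.6476 0.0652 0.2203] yawy 1.7 tilt [ 0.01  -0.003 -1.   ] offset [-0.0004 -0.0031  0.0053] spin 0.07 open 0.75 F [-0.5 -3.9 18.8] q [-0.08  0.55  1.52 -0.    1.06 -0.11]
```

View pics/g_s.png

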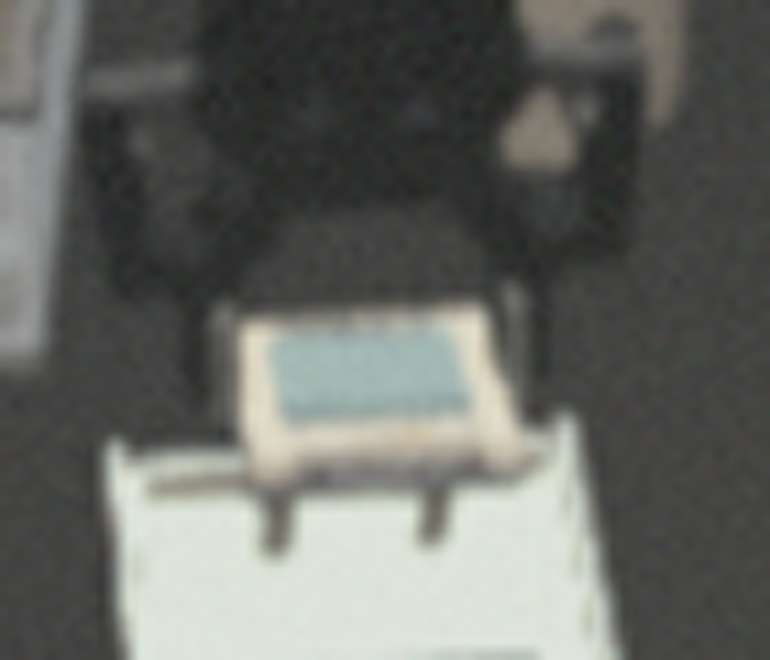

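```bash
python3 -m handwheel '[{"offset":[-0.003,-0.002,0.002],"spin":0,"grip":0},{"offset":[-0.006,-0.002,0.004],"spin":0,"grip":0},{"offset":[-0.009,-0.002,0.0055],"spin":0,"grip":0},{"offset":[-0.012,-0.002,0.0055],"spin":0,"grip":0},{"offset":[-0.012,-0.002,0.0055],"spin":0,"grip":0}]'; python3 go.py 0.6445 0.0647 0.215 1.63;  python3 - <<'E'
from bench import cams
from h import *
s=cams.camera("side")
crop(s,(328,230),70,60,11,"h_s")
E
```

```text
time_s: 9.45
eef_pos: [0.6465, 0.0596, 0.2162]
eef_rot: [0.002, 0.696, 0.718, 0.008]
wrist_force: [2.1, 28.0, 22.3]
opening: 0.749
t 9.45 pos [0.6465 0.0596 0.2162] yawy 1.75 tilt [ 0.014  0.009 -1.   ] offset [ 0.0052 -0.0019  0.0012] spin 0.12 open 0.749 F [ 2.1 28.  22.3] q [-0.09  0.55  1.53  0.01  1.05 -0.13]
```

View pics/h_s.png

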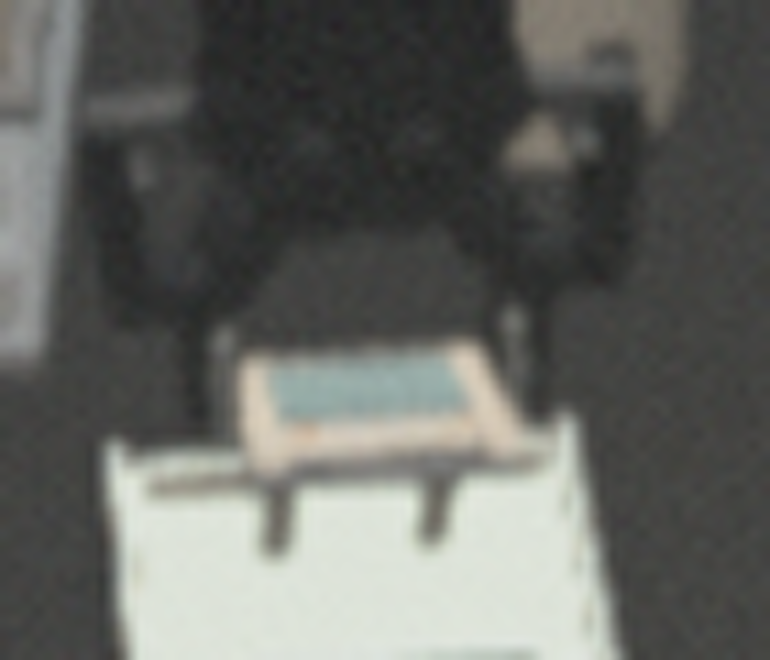

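```bash
python3 -m handwheel '[{"offset":[0,0,-0.02],"spin":0,"grip":0},{"offset":[0,0,-0.07],"spin":0,"grip":0},{"offset":[0,0,-0.12],"spin":0,"grip":0},{"offset":[0,0,-0.165],"spin":0,"grip":0},{"offset":[0,0,-0.165],"spin":0,"grip":0}]'; python3 go.py 0.485 -0.260 0.375; python3 - <<'E'
from bench import cams
from h import *
s=cams.camera("side")
crop(s,(328,190),70,60,11,"i_s")
E
```

```text
time_s: 10.12
eef_pos: [0.6441, 0.0535, 0.3801]
eef_rot: [0.004, 0.697, 0.717, 0.003]
wrist_force: [0.9, 0.3, -1.7]
opening: 0.747
t 10.12 pos [0.6441 0.0535 0.3801] yawy 1.64 tilt [ 0.009 -0.001 -1.   ] offset [-0.3088 -0.1681  0.004 ] spin 0 open 0.747 F [ 0.9  0.3 -1.7] q [-0.1   0.35  1.44 -0.    1.34 -0.13]
```

View pics/i_s.png

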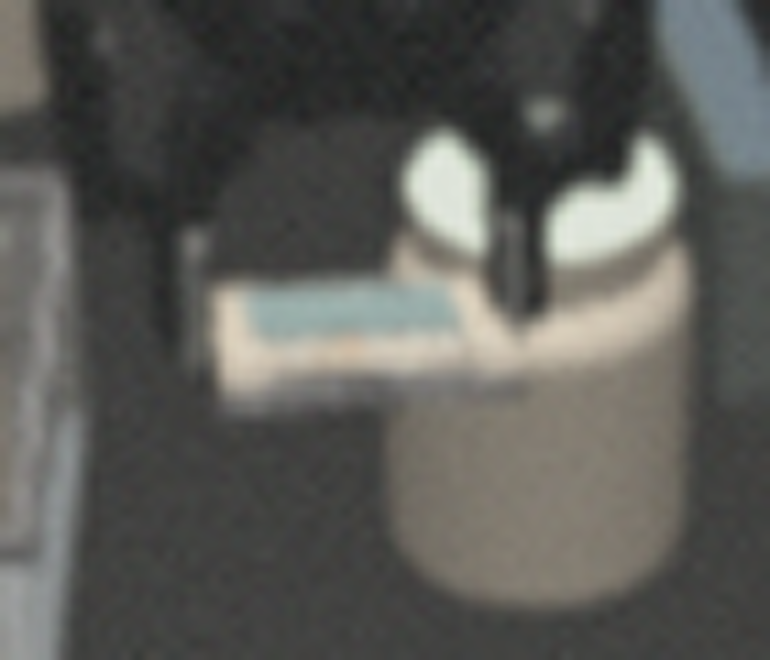

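```bash
python3 -m handwheel '[{"offset":[-0.05,-0.02,0],"spin":0,"grip":0},{"offset":[-0.10,-0.05,0],"spin":0,"grip":0},{"offset":[-0.15,-0.08,0],"spin":0,"grip":0},{"offset":[-0.20,-0.11,0],"spin":0,"grip":0},{"offset":[-0.25,-0.14,0],"spin":0,"grip":0},{"offset":[-0.29,-0.16,0.03],"spin":0,"grip":0},{"offset":[-0.309,-0.168,0.08],"spin":0,"grip":0},{"offset":[-0.309,-0.168,0.13],"spin":0,"grip":0},{"offset":[-0.309,-0.168,0.16],"spin":0,"grip":0},{"offset":[-0.309,-0.168,0.165],"spin":0,"grip":0},{"offset":[-0.309,-0.168,0.165],"spin":0,"grip":0}]'; python3 go.py 0.485 -0.260 0.20
```

```text
time_s: 11.55
eef_pos: [0.4838, -0.2598, 0.2092]
eef_rot: [-0.001, 0.697, 0.717, -0.0]
wrist_force: [-0.4, 0.7, -1.7]
opening: 0.748
t 11.55 pos [ 0.4838 -0.2598  0.2092] yawy 1.66 tilt [-0.001  0.001 -1.   ] offset [-0.0003  0.0012  0.0092] spin 0 open 0.748 F [-0.4  0.7 -1.7] q [-0.71  0.38  1.8  -0.    0.96 -0.74]
```

```bash
python3 -m handwheel '[{"offset":[0,0,0.008],"spin":0,"grip":0},{"offset":[0,0,0.015],"spin":0,"grip":0},{"offset":[0,0,0.02],"spin":0,"grip":0},{"offset":[0,0,0.025],"spin":0,"grip":0},{"offset":[0,0,0.030],"spin":0,"grip":0},{"offset":[0,0,0.034],"spin":0,"grip":0},{"offset":[0,0,0.037],"spin":0,"grip":0},{"offset":[0,0,0.037],"spin":0,"grip":0}]'; python3 go.py 0.485 -0.260 0.173
```

```text
time_s: 12.55
eef_pos: [0.4859, -0.2638, 0.1768]
eef_rot: [0.006, 0.697, 0.717, -0.001]
wrist_force: [-5.3, -9.3, 19.1]
opening: 0.748
t 12.55 pos [ 0.4859 -0.2638  0.1768] yawy 1.67 tilt [ 0.006 -0.009 -1.   ] offset [ 0.0039 -0.0008  0.0037] spin 0 open 0.748 F [-5.3 -9.3 19.1] q [-0.71  0.45  1.8  -0.    0.89 -0.74]
```

```bash
python3 -m handwheel '[{"offset":[0,0,0],"spin":0,"grip":1},{"offset":[0,0,0],"spin":0,"grip":1},{"offset":[0,0,-0.004],"spin":0,"grip":1},{"offset":[0,0,-0.01],"spin":0,"grip":1}]'; python3 go.py 0.485 -0.260 0.178; python3 - <<'E'
from bench import cams
from h import *
import pickle
s=cams.camera("side"); pickle.dump(s,open("s2.pkl","wb"))
crop(s,(264,340),76,64,10,"j_s")
E
```

```text
time_s: 13.05
eef_pos: [0.4838, -0.2595, 0.1823]
eef_rot: [-0.001, 0.697, 0.717, -0.0]
wrist_force: [0.4, 0.3, 0.1]
opening: 0.999
t 13.05 pos [ 0.4838 -0.2595  0.1823] yawy 1.67 tilt [-0.001  0.001 -1.   ] offset [-0.0006  0.0012  0.0043] spin 0 open 0.999 F [0.4 0.3 0.1] q [-0.71  0.43  1.8   0.    0.91 -0.74]
```

View pics/j_s.png

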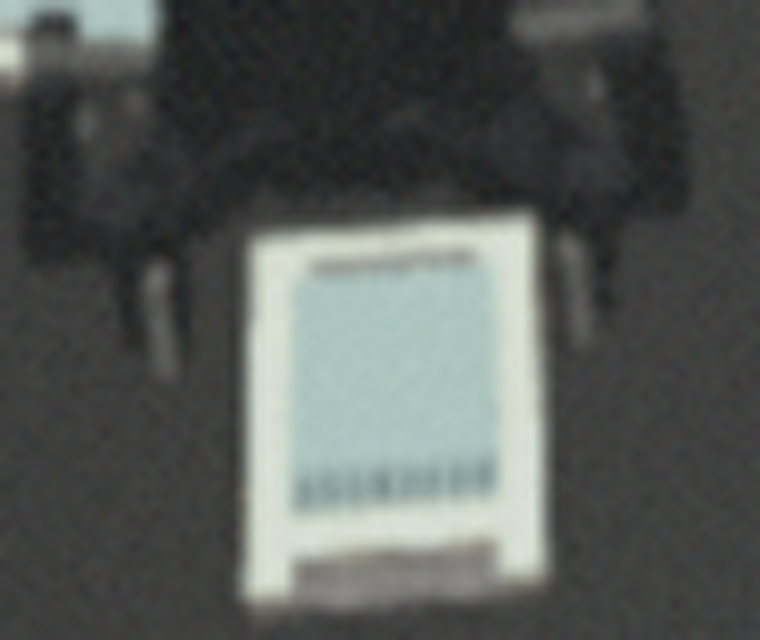

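```bash
python3 - <<'E'
from h import *
import pickle
s=pickle.load(open("s2.pkl","rb"))
C=[(-50,-33,12),(-50,33,12),(50,33,12),(50,-33,12)]
print(fit(mk(s,226,308,10,list(zip(C,[(247,238),(535,213),(547,573),(247,598)]))),[.48,-.26,-1.55]))
E
```

```text
(array([ 0.48494367, -0.27308377, -1.53103269]), [[0.5, 0.2], [-0.4, 0.3], [-0.1, -0.3], [0.1, -0.1]])
```

```bash
python3 -m handwheel '[{"offset":[0.0145,0.0015,0],"spin":0,"grip":1},{"offset":[0.0145,0.0015,0.0045],"spin":0,"grip":1},{"offset":[0.0145,0.0015,0.0045],"spin":0,"grip":1},{"offset":[0.0145,0.0015,0.0045],"spin":0,"grip":0},{"offset":[0.0145,0.0015,0.0045],"spin":0,"grip":0},{"offset":[0.0145,0.0015,0.0045],"spin":0,"grip":0},{"offset":[0.0145,0.0015,0.0045],"spin":0,"grip":0},{"offset":[0.0145,0.0015,0.0045],"spin":0,"grip":0}]'; python3 -m handwheel '[{"offset":[0,0,-0.02],"spin":0,"grip":0},{"offset":[0,0,-0.05],"spin":0,"grip":0},{"offset":[0,0,-0.1],"spin":0,"grip":0},{"offset":[0,0,-0.1],"spin":0,"grip":0}]'; python3 go.py 0.6445 0.0787 0.36; python3 - <<'E'
from bench import cams
from h import *
import pickle
s=cams.camera("side"); pickle.dump(s,open("s2.pkl","wb"))
crop(s,(264,310),90,80,8,"k_s")
E
```

```text
time_s: 14.1
eef_pos: [0.4852, -0.2455, 0.1792]
eef_rot: [0.0, 0.697, 0.717, 0.0]
wrist_force: [-3.4, 3.2, 11.7]
opening: 0.709
time_s: 14.6
eef_pos: [0.4865, -0.2467, 0.2825]
eef_rot: [0.004, 0.697, 0.717, 0.0]
wrist_force: [-0.6, -1.2, -0.0]
opening: 0.005
t 14.6 pos [ 0.4865 -0.2467  0.2825] yawy 1.65 tilt [ 0.007 -0.006 -1.   ] offset [ 0.3203  0.1678 -0.0783] spin 0 open 0.005 F [-0.6 -1.2 -0. ] q [-0.69  0.26  1.78 -0.    1.09 -0.72]
```

View pics/k_s.png

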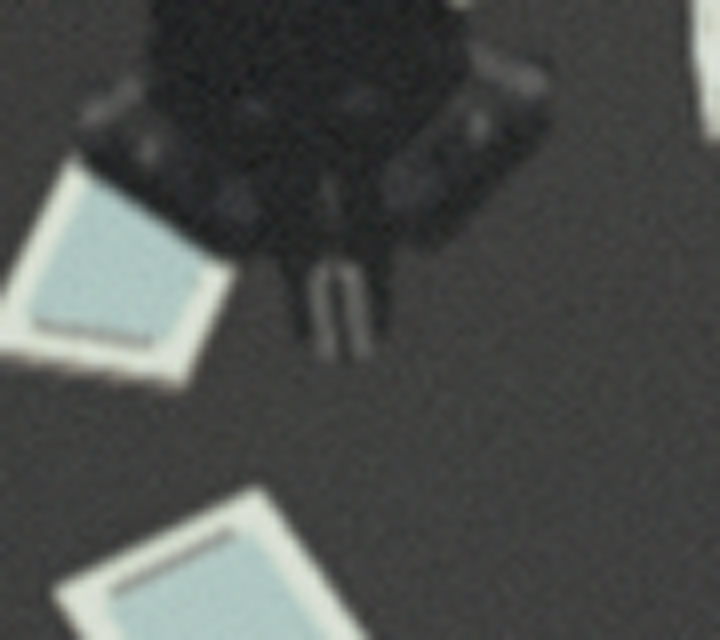

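```bash
python3 - <<'E'
from bench import cams
from h import *
import pickle
s=cams.camera("side");t=cams.camera("top"); pickle.dump((t,s),open("s3.pkl","wb"))
crop(s,(270,360),90,80,8,"l_s"); crop(t,(400,300),90,80,8,"l_t")
a=[cv2.imread(f'pics/{n}.png') for n in ('l_t','l_s')]
cv2.imwrite('pics/m4.png',cv2.resize(np.hstack(a),(800,356)))
E
```

View pics/m4.png

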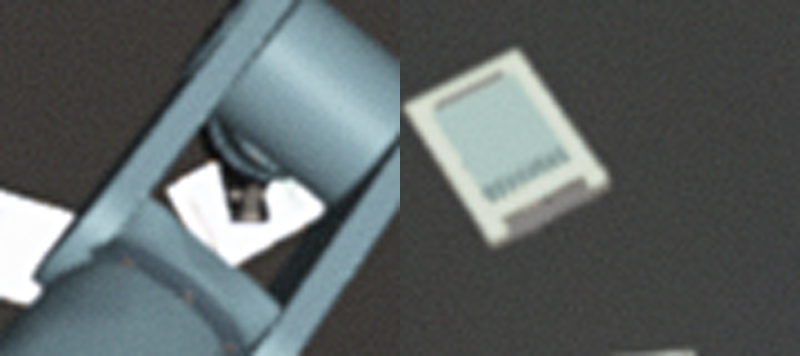

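View pics/l_s.png

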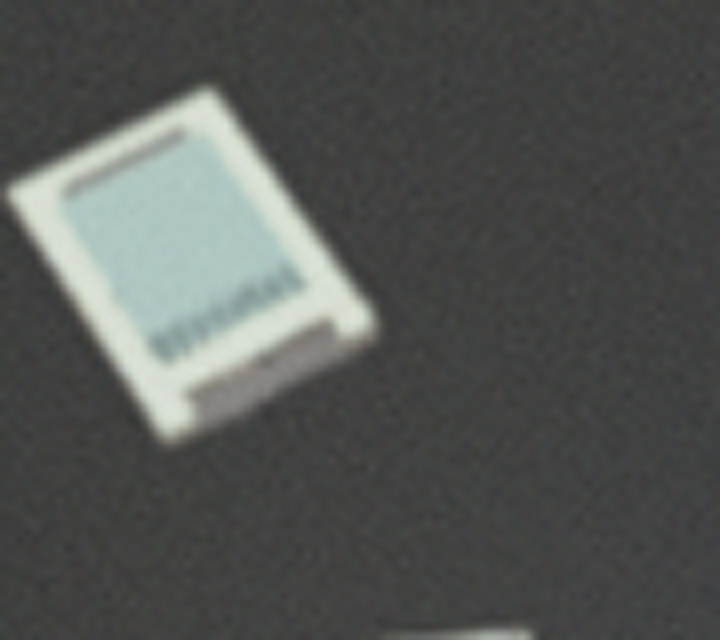

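```bash
python3 - <<'E'
from h import *
import pickle
t,s=pickle.load(open("s3.pkl","rb"))
C=[(-50,-33,12),(-50,33,12),(50,33,12),(50,-33,12)]
v,r=fit(mk(s,225,320,8,list(zip(C,[(8,190),(212,86),(378,326),(166,434)]))),[.48,-.26,-1.2]); print(v,r,np.degrees(v[2]))
v[0]+=.0015
g=-25; p=W(v,[(g,0,0)])[0]; print(p, np.degrees(v[2])+90)
import go; go.plan([p[0],p[1],.25],np.degrees(v[2])+90)
E
```

```text
[ 0.44729319 -0.28139365 -1.04649657] [[0.1, -0.1], [0.1, 0.3], [-0.1, -0.4], [-0.0, 0.2]] -59.95983645457277
[ 0.43627802 -0.25975179  0.        ] 30.040163545427227
t 14.75 pos [ 0.4847 -0.2452  0.2774] yawy 1.64 tilt [-0.001  0.001 -1.   ] offset [-0.0132 -0.0488  0.0274] spin -28.4 open 0.001 F [-0.6 -0.1 -0.8] q [-0.69  0.26  1.79 -0.    1.09 -0.72]
```

```bash
python3 - <<'E'
from h import *
import pickle
t,s=pickle.load(open("s3.pkl","rb"))
for c in [(235,265),(185,385),(5,350)]: print(back(s,(219+c[0]/8,270+c[1]/8),.012))
E
python3 -m handwheel '[{"offset":[-0.0132,-0.0488,0],"spin":-10,"grip":1},{"offset":[-0.0132,-0.0488,0],"spin":-20,"grip":1},{"offset":[-0.0132,-0.0488,0.03],"spin":-28.4,"grip":1},{"offset":[-0.0132,-0.0488,0.06],"spin":-28.4,"grip":1},{"offset":[-0.0132,-0.0488,0.08],"spin":-28.4,"grip":1},{"offset":[-0.0132,-0.0488,0.08],"spin":-28.4,"grip":1}]';python3 - <<'E'
from bench import cams
from h import *
import pickle
s=cams.camera("side")
crop(s,(256,340),90,80,8,"n_s")
E
python3 go.py 0.4363 -0.2597 0.172 30
```

```text
[ 0.43990392 -0.13433318  0.012     ]
[ 0.42728597 -0.18192463  0.012     ]
[ 0.37140042 -0.16423523  0.012     ]
time_s: 15.5
eef_pos: [0.4353, -0.2588, 0.1951]
eef_rot: [-0.003, 0.5, 0.866, 0.001]
wrist_force: [-0.1, 1.3, 0.1]
opening: 1.005
t 15.55 pos [ 0.4359 -0.2594  0.1965] yawy 30.05 tilt [-0.003  0.003 -1.   ] offset [-0.0006  0.0002  0.0245] spin 0.05 open 1.002 F [0.4 1.1 0.8] q [-0.77  0.33  1.91  0.    0.91 -1.3 ]
```

View pics/n_s.png

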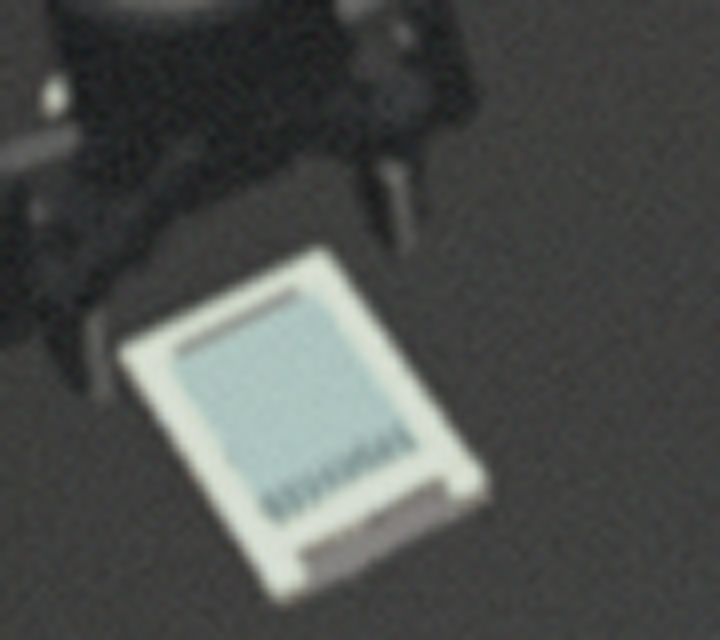

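```bash
python3 -m handwheel '[{"offset":[0,0,0.012],"spin":0,"grip":1},{"offset":[0,0,0.0255],"spin":0,"grip":1},{"offset":[0,0,0.0255],"spin":0,"grip":1},{"offset":[0,0,0.0255],"spin":0,"grip":0},{"offset":[0,0,0.0255],"spin":0,"grip":0},{"offset":[0,0,0.0255],"spin":0,"grip":0},{"offset":[0,0,0.0255],"spin":0,"grip":0},{"offset":[0,0,0.0255],"spin":0,"grip":0}]'; python3 -m handwheel '[{"offset":[0,0,-0.008],"spin":0,"grip":0},{"offset":[0,0,-0.016],"spin":0,"grip":0},{"offset":[0,0,-0.024],"spin":0,"grip":0},{"offset":[0,0,-0.03],"spin":0,"grip":0}]'; python3 go.py 0.4363 -0.2597 0.172 30; python3 - <<'E'
from bench import cams
from h import *
import pickle
s=cams.camera("side"); pickle.dump(s,open("s4.pkl","wb"))
crop(s,(256,335),90,80,8,"o_s")
E
```

```text
time_s: 16.55
eef_pos: [0.4369, -0.2601, 0.1734]
eef_rot: [0.0, 0.5, 0.866, -0.0]
wrist_force: [-1.5, 1.6, 5.8]
opening: 0.75
time_s: 17.05
eef_pos: [0.4367, -0.26, 0.2032]
eef_rot: [0.0, 0.5, 0.866, -0.0]
wrist_force: [0.9, -1.1, -1.1]
opening: 0.748
t 17.05 pos [ 0.4367 -0.26    0.2032] yawy 30.05 tilt [ 0. -0. -1.] offset [ 0.0005 -0.0002  0.0312] spin 0.05 open 0.748 F [ 0.9 -1.1 -1.1] q [-0.77  0.32  1.9  -0.    0.92 -1.3 ]
```

View pics/o_s.png

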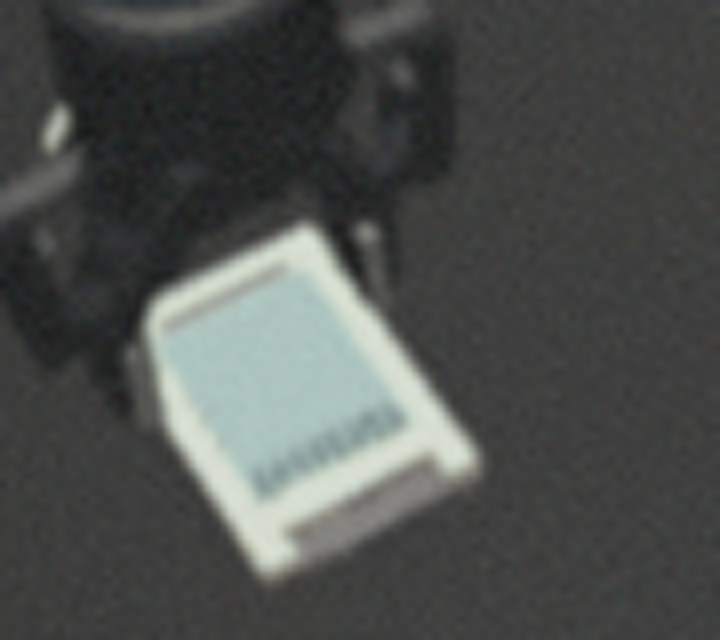

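```bash
python3 - <<'E'
from h import *
import pickle
s=pickle.load(open("s4.pkl","rb"))
z=(.2032-.167+.006)*1000
C=[(-50,33,z),(50,33,z),(50,-33,z)]
v,r=fit(mk(s,211,295,8,list(zip(C,[(312,222),(483,458),(268,576)]))),[.48,-.26,-1.2]); print(v,r,np.degrees(v[2]))
ax=np.array([np.cos(np.radians(-59.95)),np.sin(np.radians(-59.95))])
print("g=",1000*(np.array([.4367,-.26])-v[:2])@ax, "lat",1000*(np.array([.4367,-.26])-v[:2])@[-ax[1],ax[0]])
E
python3 go.py 0.6435 0.0787 0.36 1.63
```

```text
[ 0.44749552 -0.28237397 -1.03467173] [[0.0, 0.4], [-0.1, 0.0], [0.1, -0.3]] -59.28232338662649
g= -24.772569810738343 lat 1.8594097313578624
t 17.1 pos [ 0.437  -0.2602  0.2038] yawy 30.06 tilt [ 0.001 -0.001 -1.   ] offset [ 0.1896  0.3486 -0.1563] spin 28.43 open 0.741 F [ 0.9 -0.5 -1.6] q [-0.77  0.32  1.9   0.    0.92 -1.3 ]
```

```bash
python3 -m handwheel '[{"offset":[0.01,0.02,-0.055],"spin":0,"grip":0},{"offset":[0.02,0.04,-0.1],"spin":5,"grip":0},{"offset":[0.04,0.08,-0.14],"spin":10,"grip":0},{"offset":[0.065,0.12,-0.156],"spin":18,"grip":0},{"offset":[0.09,0.165,-0.156],"spin":25,"grip":0},{"offset":[0.115,0.21,-0.156],"spin":28.4,"grip":0},{"offset":[0.14,0.255,-0.156],"spin":28.4,"grip":0},{"offset":[0.165,0.30,-0.156],"spin":28.4,"grip":0},{"offset":[0.18,0.335,-0.156],"spin":28.4,"grip":0},{"offset":[0.1908,0.3505,-0.13],"spin":28.4,"grip":0},{"offset":[0.1908,0.3505,-0.09],"spin":28.4,"grip":0},{"offset":[0.1908,0.3505,-0.05],"spin":28.4,"grip":0},{"offset":[0.1908,0.3505,-0.041],"spin":28.4,"grip":0},{"offset":[0.1908,0.3505,-0.041],"spin":28.4,"grip":0},{"offset":[0.1908,0.3505,-0.041],"spin":28.4,"grip":0}]'; python3 go.py 0.6445 0.0807 0.231 1.63
```

```text
time_s: 18.98
eef_pos: [0.6454, 0.0806, 0.2458]
eef_rot: [0.001, 0.697, 0.717, 0.001]
wrist_force: [-0.1, -0.1, -1.1]
opening: 0.744
t 18.98 pos [0.6454 0.0806 0.2458] yawy 1.64 tilt [ 0.004 -0.    -1.   ] offset [ 0.0001 -0.001   0.0148] spin 0.01 open 0.744 F [-0.1 -0.1 -1.1] q [-0.06  0.51  1.51  0.    1.11 -0.09]
```

```bash
python3 -m handwheel '[{"offset":[0,0,0.008],"spin":0,"grip":0},{"offset":[0,0,0.0115],"spin":0,"grip":0},{"offset":[0,0,0.0155],"spin":0,"grip":0},{"offset":[-0.001,0,0.0195],"spin":0,"grip":0},{"offset":[-0.002,0,0.0235],"spin":0,"grip":0},{"offset":[-0.003,0,0.0275],"spin":0,"grip":0},{"offset":[-0.005,0,0.031],"spin":0,"grip":0},{"offset":[-0.007,0,0.034],"spin":0,"grip":0},{"offset":[-0.009,0,0.037],"spin":0,"grip":0},{"offset":[-0.009,0,0.037],"spin":0,"grip":0}]'; python3 go.py 0.645 0.0707 0.207 1.63; python3 - <<'E'
from bench import cams
from h import *
s=cams.camera("side")
crop(s,(328,230),70,60,11,"p_s")
E
```

```text
time_s: 20.23
eef_pos: [0.6467, 0.0721, 0.2103]
eef_rot: [0.003, 0.697, 0.717, 0.002]
wrist_force: [-2.2, 2.4, 16.1]
opening: 0.745
t 20.23 pos [0.6467 0.0721 0.2103] yawy 1.68 tilt [ 0.007 -0.    -1.   ] offset [-0.0013 -0.0018  0.0033] spin 0.05 open 0.745 F [-2.2  2.4 16.1] q [-0.07  0.56  1.52  0.    1.05 -0.1 ]
```

View pics/p_s.png

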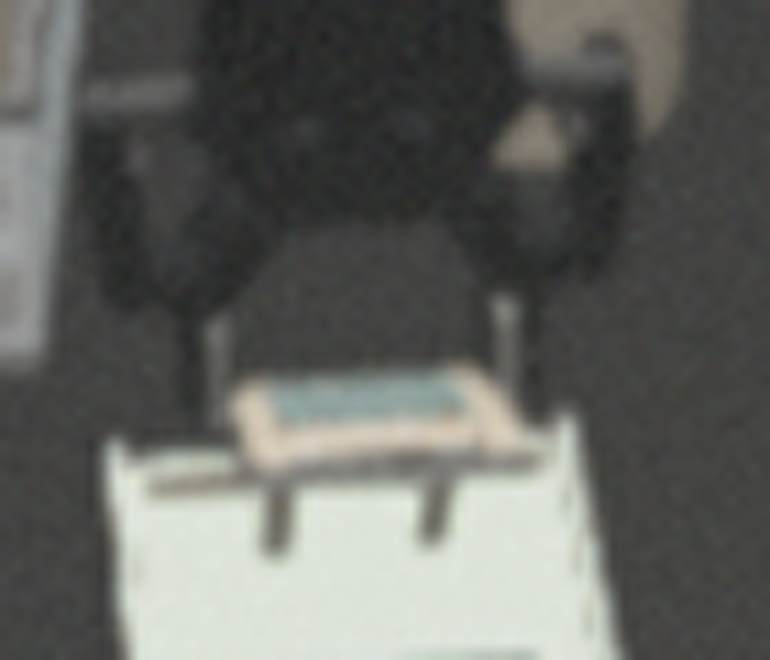

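```bash
python3 -m handwheel '[{"offset":[-0.003,-0.001,0.0025],"spin":0,"grip":0},{"offset":[-0.006,-0.001,0.0045],"spin":0,"grip":0},{"offset":[-0.010,-0.001,0.005],"spin":0,"grip":0},{"offset":[-0.013,-0.001,0.005],"spin":0,"grip":0},{"offset":[-0.016,-0.001,0.005],"spin":0,"grip":0},{"offset":[-0.016,-0.001,0.005],"spin":0,"grip":0}]'; python3 go.py 0.645 0.0707 0.207 1.63; python3 - <<'E'
from bench import cams
from h import *
s=cams.camera("side")
crop(s,(328,230),70,60,11,"q_s")
E
```

```text
time_s: 21.02
eef_pos: [0.6459, 0.0628, 0.2048]
eef_rot: [-0.001, 0.696, 0.718, 0.007]
wrist_force: [2.6, 33.2, 11.2]
opening: 0.742
t 21.02 pos [0.6459 0.0628 0.2048] yawy 1.77 tilt [ 0.008  0.011 -1.   ] offset [ 0.0079 -0.0006 -0.0021] spin 0.14 open 0.742 F [ 2.6 33.2 11.2] q [-0.09  0.57  1.53  0.01  1.04 -0.13]
```

View pics/q_s.png

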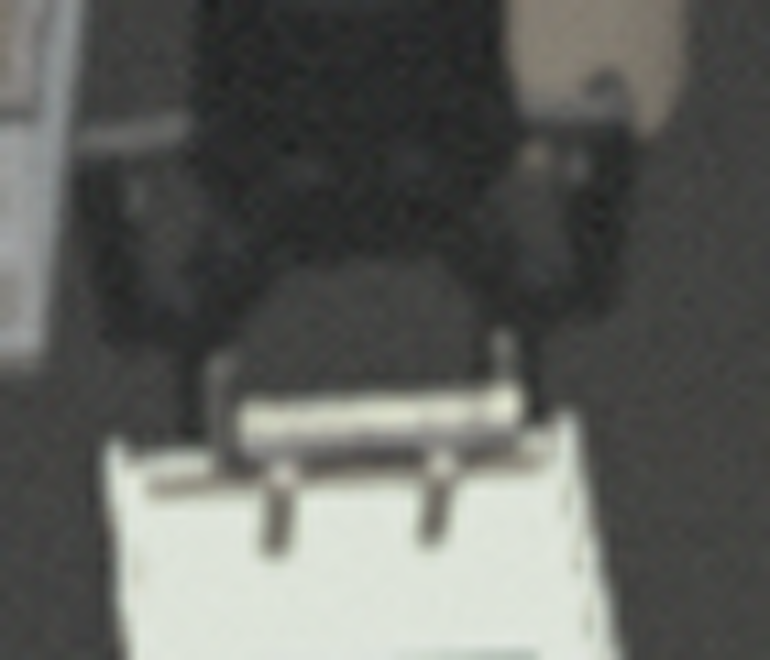

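```bash
python3 -m handwheel '[{"offset":[-0.002,0,0],"spin":0,"grip":0},{"offset":[-0.004,0,0],"spin":0,"grip":0},{"offset":[-0.006,0,0],"spin":0,"grip":0},{"offset":[-0.006,0,0],"spin":0,"grip":0}]'; python3 go.py 0.645 0.0647 0.205 1.63; python3 - <<'E'
from bench import cams
from h import *
s=cams.camera("side")
crop(s,(328,230),70,60,11,"r_s")
E
```

```text
time_s: 21.58
eef_pos: [0.6458, 0.0594, 0.205]
eef_rot: [-0.002, 0.696, 0.718, 0.008]
wrist_force: [3.7, 44.9, 13.3]
opening: 0.746
t 21.57 pos [0.6458 0.0594 0.205 ] yawy 1.83 tilt [ 0.008  0.015 -1.   ] offset [ 0.0053 -0.0007  0.0001] spin 0.2 open 0.746 F [ 3.7 44.9 13.3] q [-0.09  0.57  1.53  0.02  1.04 -0.14]
```

View pics/r_s.png

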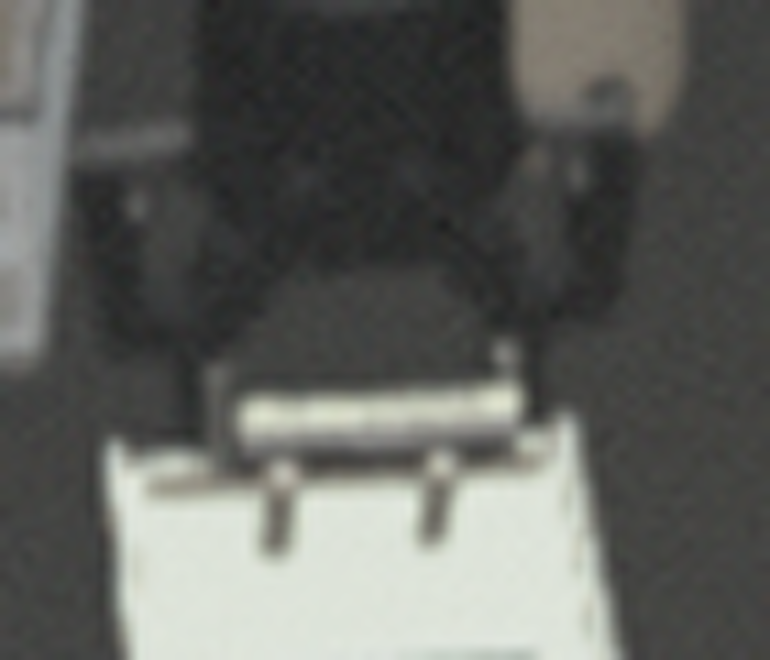

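```bash
python3 -m handwheel '[{"offset":[0.004,0,0],"spin":0,"grip":0},{"offset":[0.007,0,0],"spin":0,"grip":0},{"offset":[0.007,0,0],"spin":0,"grip":0.8},{"offset":[0.007,0,0],"spin":0,"grip":0.85},{"offset":[0.007,0,0],"spin":0,"grip":1},{"offset":[0.007,0,0],"spin":0,"grip":1}]'; python3 go.py 0.645 0.0647 0.205 1.63; python3 - <<'E'
from bench import cams
from h import *
s=cams.camera("side")
crop(s,(328,230),70,60,11,"u_s")
E
```

```text
time_s: 22.38
eef_pos: [0.644, 0.0561, 0.2011]
eef_rot: [-0.0, 0.697, 0.717, -0.0]
wrist_force: [0.1, 0.4, 0.6]
opening: 0.998
t 22.38 pos [0.644  0.0561 0.2011] yawy 1.6 tilt [-0.001 -0.    -1.   ] offset [ 0.0085  0.0012 -0.0039] spin -0.03 open 0.998 F [0.1 0.4 0.6] q [-0.1   0.57  1.54 -0.    1.04 -0.12]
```

View pics/u_s.png

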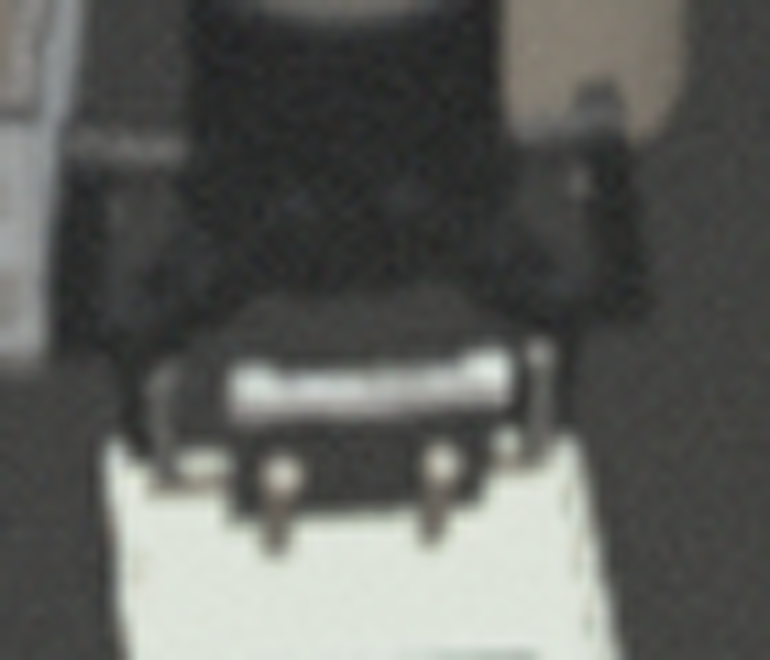

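```bash
python3 -m handwheel '[{"offset":[0,0,-0.03],"spin":0,"grip":1},{"offset":[0,0,-0.08],"spin":0,"grip":1},{"offset":[0.0115,0.002,-0.13],"spin":0,"grip":1},{"offset":[0.0115,0.002,-0.13],"spin":-10,"grip":1},{"offset":[0.0115,0.002,-0.13],"spin":-20,"grip":1},{"offset":[0.0115,0.002,-0.13],"spin":-30,"grip":1},{"offset":[0.0115,0.002,-0.13],"spin":-40,"grip":1},{"offset":[0.0115,0.002,-0.13],"spin":-50,"grip":0.8},{"offset":[0.0115,0.002,-0.13],"spin":-60,"grip":0.8},{"offset":[0.0115,0.002,-0.13],"spin":-70,"grip":0.8},{"offset":[0.0115,0.002,-0.13],"spin":-80,"grip":0.8},{"offset":[0.0115,0.002,-0.13],"spin":-90,"grip":0.8},{"offset":[0.0115,0.002,-0.13],"spin":-90,"grip":0.8},{"offset":[0.0115,0.002,-0.13],"spin":-90,"grip":0.8}]'; python3 go.py 0.6463 0.0447 0.28 91.63; python3 - <<'E'
from bench import cams
from h import *
s=cams.camera("side");t=cams.camera("top")
crop(s,(328,220),80,80,8,"v_s");crop(t,(315,240),90,80,8,"v_t")
a=[cv2.imread(f'pics/{n}.png') for n in ('v_t','v_s')]
cv2.imwrite('pics/m5.png',cv2.resize(np.hstack(a),(800,376)))
E
```

```text
time_s: 24.18
eef_pos: [0.6458, 0.0681, 0.3314]
eef_rot: [-0.0, -0.013, 1.0, -0.0]
wrist_force: [-0.2, -0.2, -0.8]
opening: 0.801
t 24.18 pos [0.6458 0.0681 0.3314] yawy 91.45 tilt [-0. -0. -1.] offset [ 0.0001 -0.0234  0.0514] spin -0.18 open 0.801 F [-0.2 -0.2 -0.8] q [-0.08  0.41  1.47 -0.    1.26 -1.67]
```

View pics/m5.png

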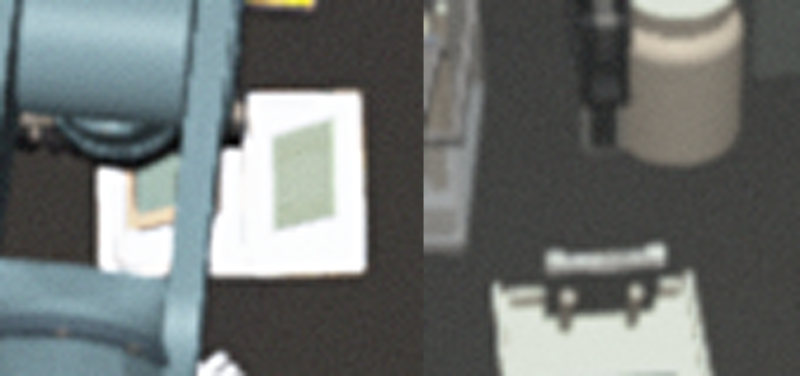

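```bash
python3 - <<'E'
from bench import cams
from h import *
s=cams.camera("side")
v=[.6432,.0647,-1.5423]
P=[(50,33,94.6),(50,-33,94.6),(39.6,33,100.6),(39.6,-33,100.6),(28.9,20,58),(28.9,-20,58)]
crop(s,(332,240),56,44,14,"w_s",proj(s,W(v,P)))
E
```

```text
(no output)
```

View pics/w_s.png

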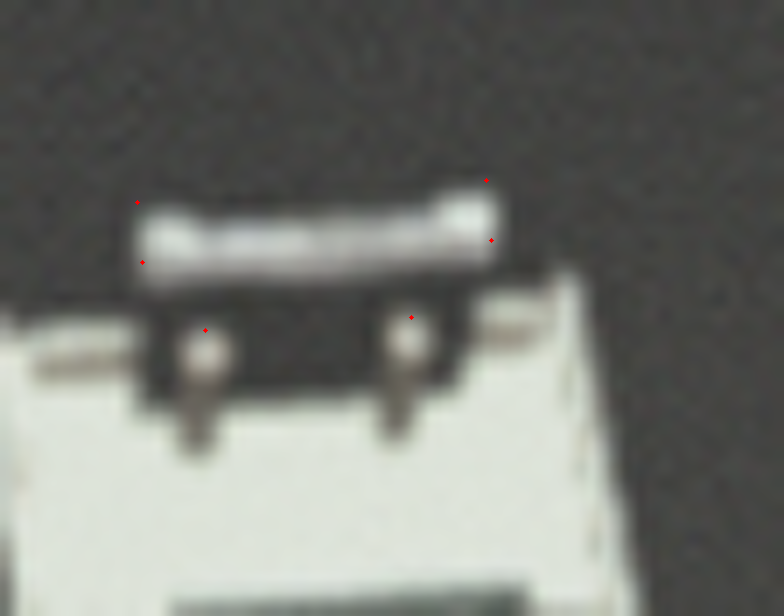

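```bash
python3 -m handwheel '[{"offset":[-0.0005,-0.0244,0],"spin":0,"grip":0.8},{"offset":[-0.0005,-0.0244,0.02],"spin":0,"grip":0.8},{"offset":[-0.0005,-0.0244,0.045],"spin":0,"grip":0.8},{"offset":[-0.0005,-0.0244,0.065],"spin":0,"grip":0.8},{"offset":[-0.0005,-0.0244,0.0814],"spin":0,"grip":0.8},{"offset":[-0.0005,-0.0244,0.0814],"spin":0,"grip":0.8},{"offset":[-0.0005,-0.0244,0.0814],"spin":0,"grip":0.8}]'; python3 go.py 0.6463 0.0437 0.25 91.63; python3 - <<'E'
from bench import cams
from h import *
s=cams.camera("side");t=cams.camera("top")
crop(s,(328,230),60,60,10,"x_s");crop(t,(315,240),60,60,10,"x_t")
a=[cv2.imread(f'pics/{n}.png') for n in ('x_t','x_s')]
cv2.imwrite('pics/m6.png',cv2.resize(np.hstack(a),(800,400)))
E
```

```text
time_s: 25.2
eef_pos: [0.6474, 0.044, 0.2507]
eef_rot: [0.001, -0.014, 1.0, -0.0]
wrist_force: [-0.2, 0.7, 0.9]
opening: 0.802
t 25.2 pos [0.6474 0.044  0.2507] yawy 91.66 tilt [ 0.001 -0.    -1.   ] offset [ 0.0011 -0.0003  0.0007] spin 0.03 open 0.802 F [-0.2  0.7  0.9] q [-0.11  0.5   1.52  0.    1.12 -1.71]
```

View pics/m6.png

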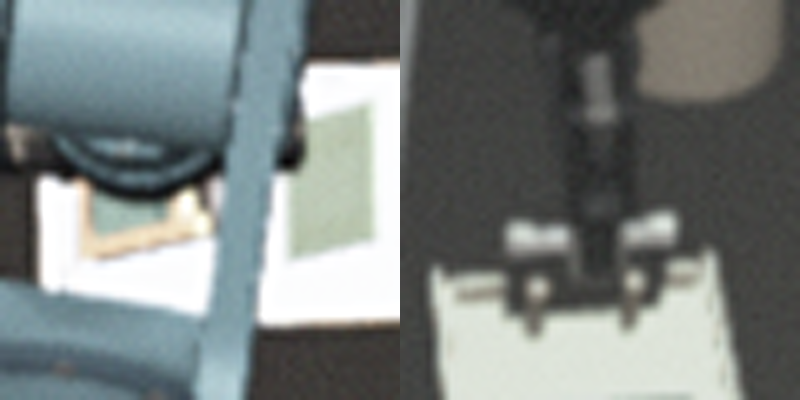

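```bash
python3 -m handwheel '[{"offset":[0.0005,0.004,0],"spin":0,"grip":0.75},{"offset":[0.0005,0.008,0],"spin":0,"grip":0.7},{"offset":[0.0005,0.012,0],"spin":0,"grip":0.6},{"offset":[0.0005,0.016,0],"spin":0,"grip":0.5},{"offset":[0.0005,0.02,0],"spin":0,"grip":0.45},{"offset":[0.0005,0.024,0],"spin":0,"grip":0.4},{"offset":[0.0005,0.029,0],"spin":0,"grip":0.35},{"offset":[0.0005,0.029,0],"spin":0,"grip":0.35},{"offset":[0.0005,0.029,0],"spin":0,"grip":0.35}]'; python3 go.py 0.6457 0.0727 0.25 91.63; python3 - <<'E'
from bench import cams
from h import *
s=cams.camera("side");t=cams.camera("top")
crop(s,(328,230),60,60,10,"y_s");crop(t,(315,240),60,60,10,"y_t")
a=[cv2.imread(f'pics/{n}.png') for n in ('y_t','y_s')]
cv2.imwrite('pics/m7.png',cv2.resize(np.hstack(a),(800,400)))
E
```

```text
time_s: 26.42
eef_pos: [0.6457, 0.0729, 0.2501]
eef_rot: [-0.0, -0.014, 1.0, -0.0]
wrist_force: [0.5, -0.3, 0.1]
opening: 0.354
t 26.43 pos [0.6457 0.0729 0.2501] yawy 91.66 tilt [-0. -0. -1.] offset [-0.     -0.0002  0.0001] spin 0.03 open 0.354 F [ 0.5 -0.3  0.1] q [-0.07  0.51  1.51 -0.    1.12 -1.67]
```

View pics/m7.png

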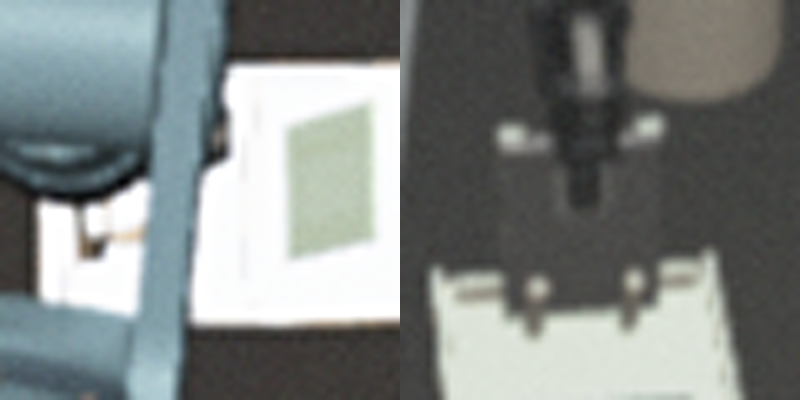

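```bash
python3 -m handwheel '[{"offset":[0,0,0],"spin":0,"grip":0.25},{"offset":[0,0,0],"spin":0,"grip":0.15},{"offset":[0,0,0],"spin":0,"grip":0},{"offset":[0,0,0],"spin":0,"grip":0},{"offset":[0,0,0],"spin":0,"grip":0},{"offset":[0,0,0],"spin":0,"grip":0}]'; python3 go.py 0.6457 0.0727 0.25 91.63; python3 - <<'E'
from bench import cams
from h import *
s=cams.camera("side");t=cams.camera("top")
crop(s,(328,230),60,60,10,"z_s");crop(t,(315,240),60,60,10,"z_t")
a=[cv2.imread(f'pics/{n}.png') for n in ('z_t','z_s')]
cv2.imwrite('pics/m8.png',cv2.resize(np.hstack(a),(800,400)))
E
```

```text
time_s: 27.28
eef_pos: [0.6458, 0.073, 0.2503]
eef_rot: [0.0, -0.014, 1.0, 0.0]
wrist_force: [0.6, 1.4, 1.8]
opening: 0.131
t 27.27 pos [0.6458 0.073  0.2503] yawy 91.65 tilt [ 0.  0. -1.] offset [ 0.0001 -0.0003  0.0003] spin 0.02 open 0.131 F [0.6 1.4 1.8] q [-0.07  0.51  1.51  0.    1.12 -1.67]
```

View pics/m8.png

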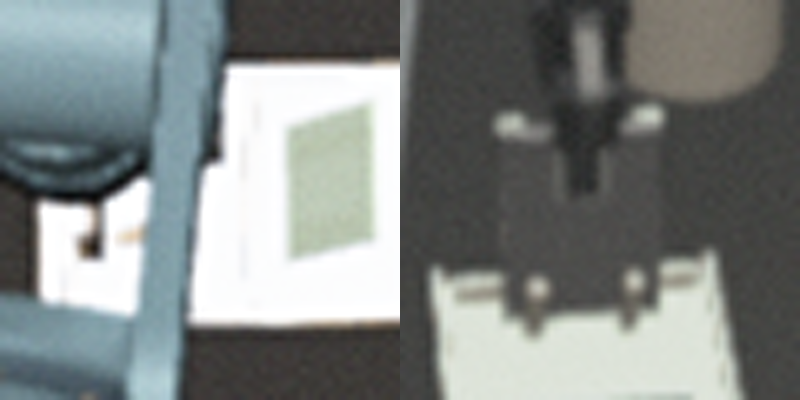

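```bash
python3 -m handwheel '[{"offset":[0,0,-0.01],"spin":0,"grip":0},{"offset":[0,0,-0.03],"spin":0,"grip":0},{"offset":[0,0,-0.08],"spin":0,"grip":0},{"offset":[0,0,-0.13],"spin":0,"grip":0},{"offset":[0,0,-0.15],"spin":0,"grip":0},{"offset":[0,0,-0.15],"spin":0,"grip":0}]'; python3 go.py 0.5024 0.2035 0.39 84.81; python3 - <<'E'
from bench import cams
from h import *
s=cams.camera("side")
crop(s,(328,190),70,80,9,"aa")
E
```

```text
time_s: 28.12
eef_pos: [0.6459, 0.0728, 0.4019]
eef_rot: [0.002, -0.014, 1.0, -0.0]
wrist_force: [0.7, 0.5, -2.3]
opening: 0.127
t 28.12 pos [0.6459 0.0728 0.4019] yawy 91.65 tilt [ 0.004 -0.    -1.   ] offset [0.1397 0.1348 0.0114] spin 6.84 open 0.127 F [ 0.7  0.5 -2.3] q [-0.07  0.35  1.41 -0.    1.38 -1.67]
```

View pics/aa.png

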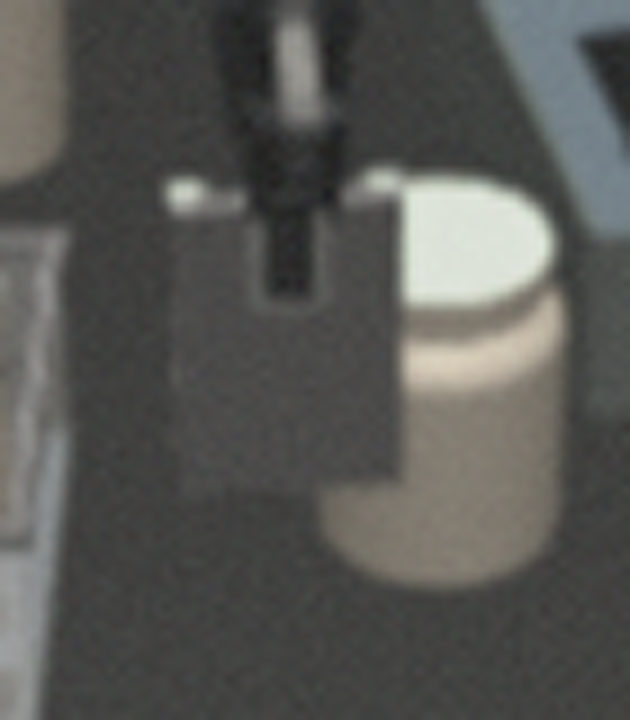

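```bash
python3 -m handwheel '[{"offset":[0.03,0.03,0],"spin":2,"grip":0},{"offset":[0.065,0.065,0],"spin":4,"grip":0},{"offset":[0.10,0.10,0],"spin":6.84,"grip":0},{"offset":[0.125,0.125,0],"spin":6.84,"grip":0},{"offset":[0.1397,0.1348,0],"spin":6.84,"grip":0},{"offset":[0.1397,0.1348,0],"spin":6.84,"grip":0},{"offset":[0.1397,0.1348,0],"spin":6.84,"grip":0},{"offset":[0.1397,0.1348,0],"spin":6.84,"grip":0}]'; python3 go.py 0.5024 0.2035 0.39 84.81; python3 - <<'E'
from bench import cams,ctrl
from h import *
import pickle
s=cams.camera("side");t=cams.camera("top"); o=ctrl.get_obs(); pickle.dump((t,s,o),open("s5.pkl","wb"))
p=o["eef_pos"]; v=[p[0],p[1],np.radians(84.81-180)]; z=p[2]*1000-250+8
P=[(6,33,z),(6,-33,z),(6,33,z+100),(6,-33,z+100),(-6,33,z+100),(-6,-33,z+100)]
print(proj(s,W(v,P)))
crop(s,(273,175),66,66,11,"bb",proj(s,W(v,P)));crop(t,(250,282),90,75,8,"bb_t")
E
```

```text
time_s: 29.18
eef_pos: [0.503, 0.2027, 0.3999]
eef_rot: [0.0, 0.046, 0.999, -0.0]
wrist_force: [0.7, -0.5, -1.2]
opening: 0.127
t 29.18 pos [0.503  0.2027 0.3999] yawy 84.73 tilt [ 0. -0. -1.] offset [0.0007 0.0007 0.0099] spin -0.08 open 0.127 F [ 0.7 -0.5 -1.2] q [ 0.16  0.11  1.69 -0.    1.33 -1.31]
[[283.04958098 178.62352862]
 [259.62917036 178.3902429 ]
 [280.75089695 147.61676894]
 [256.21757016 147.41120568]
 [281.17256298 145.29817588]
 [256.80090076 145.09685648]]
```

View pics/bb.png

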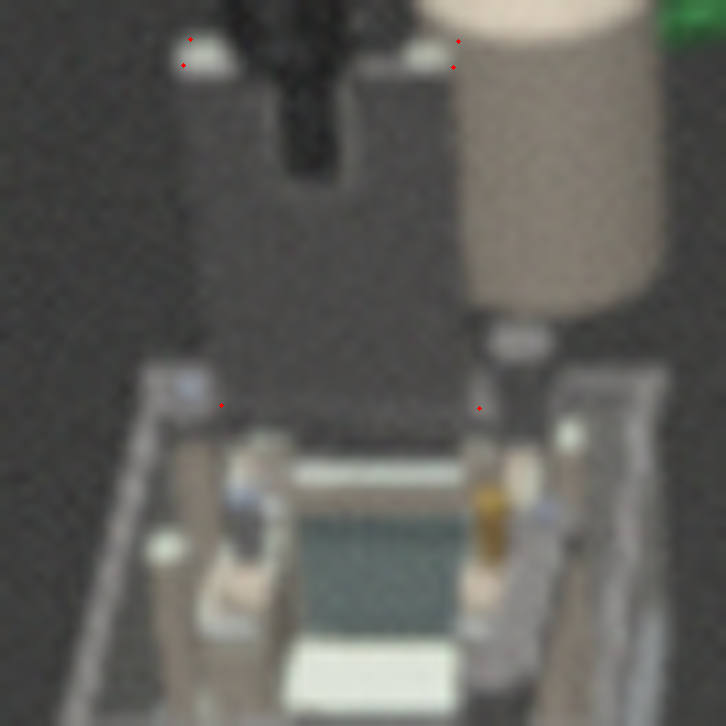

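View pics/bb_t.png

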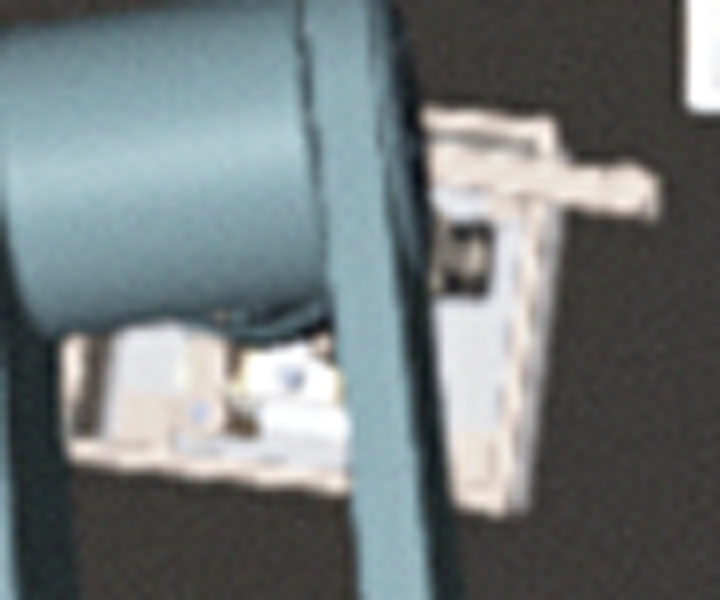

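```bash
python3 - <<'E'
from h import *
import pickle
t,s=pickle.load(open("ts.pkl","rb"))
for n,v in dict(top=[.5045,.2313,-1.6651],both=[.5037,.2304,-1.6614],side=[.5031,.2281,-1.6559]).items():
    print(n,W(v,[(27,0,93),(27,-50,109),(27,50,110.5),(-27,50,109)]).round(4).tolist())
for p,uv,z in [(t,(252,285.8),.093),(t,(250.8,285.9),.093),(t,(252.9,286.3),.008),(t,(254.6,284.8),.008),(s,(268.8,197),.093),(s,(272,194.6),.093),(s,(272.1,220.4),.008),(s,(274,220),.008),(s,(254.5,191.25),.109),(s,(291.4,181),.109)]:
    print(uv,z,back(p,uv,z).round(4))
for p,uv in ((t,(252.8,262.3)),(t,(251.9,264.1)),(s,(291.2,190.1)),(s,(289.2,189.2))): print("pivot",back(p,uv,.1105).round(4))
for p,uv in ((t,(282.4,267.4)),(t,(282.6,266.3)),(s,(286.4,203.8)),(s,(284.5,202.6))): print("knob",back(p,uv,.1295).round(4))
a=cv2.imread("pics/ts.png"); 
E
```

```text
top [[0.502, 0.2044, 0.093], [0.4522, 0.2091, 0.109], [0.5517, 0.1997, 0.1105], [0.5568, 0.2535, 0.109]]
both [[0.5013, 0.2035, 0.093], [0.4515, 0.208, 0.109], [0.5511, 0.199, 0.1105], [0.5559, 0.2528, 0.109]]
side [[0.5008, 0.2012, 0.093], [0.451, 0.2054, 0.109], [0.5506, 0.1969, 0.1105], [0.5552, 0.2508, 0.109]]
(252, 285.8) 0.093 [0.4897 0.2027 0.093 ]
(250.8, 285.9) 0.093 [0.4893 0.2062 0.093 ]
(252.9, 286.3) 0.008 [0.494  0.2103 0.008 ]
(254.6, 284.8) 0.008 [0.4987 0.2052 0.008 ]
(268.8, 197) 0.093 [0.4899 0.1987 0.093 ]
(272, 194.6) 0.093 [0.499  0.2098 0.093 ]
(272.1, 220.4) 0.008 [0.4931 0.1959 0.008 ]
(274, 220) 0.008 [0.4988 0.1974 0.008 ]
(254.5, 191.25) 0.109 [0.4499 0.2078 0.109 ]
(291.4, 181) 0.109 [0.5567 0.2519 0.109 ]
pivot [0.5573 0.2007 0.1105]
pivot [0.552  0.2031 0.1105]
pivot [0.5557 0.2037 0.1105]
pivot [0.5499 0.2085 0.1105]
knob [0.5418 0.1122 0.1295]
knob [0.545  0.1117 0.1295]
knob [0.5425 0.114  0.1295]
knob [0.5374 0.1198 0.1295]
```

```bash
python3 -m handwheel '[{"offset":[0.0006,0.0008,0.015],"spin":0.2,"grip":0},{"offset":[0.0006,0.0008,0.035],"spin":0.2,"grip":0},{"offset":[0.0006,0.0008,0.05],"spin":0.2,"grip":0},{"offset":[0.0006,0.0008,0.058],"spin":0.2,"grip":0},{"offset":[0.0006,0.0008,0.058],"spin":0.2,"grip":0},{"offset":[0.0006,0.0008,0.058],"spin":0.2,"grip":0}]'; python3 go.py 0.5022 0.2037 0.342 84.75; python3 - <<'E'
from bench import cams,ctrl
from h import *
import pickle
s=cams.camera("side"); o=ctrl.get_obs()
p=o["eef_pos"]; v=[p[0]-.0015,p[1],np.radians(84.75-180)]; z=p[2]*1000-250+8
P=[(6,33,z),(6,-33,z),(6,33,z+100),(6,-33,z+100)]
T=[.5022-.0015+.027*.0914,.2037+.0269,np.radians(-95.25)]
Q=[(27,34,93),(27,-34,93),(27,-50,109),(27,50,110.5)]
crop(s,(273,195),60,60,12,"cc",np.vstack([proj(s,W(v,P)),proj(s,W(T,Q))]))
E
```

```text
time_s: 30.02
eef_pos: [0.5019, 0.2045, 0.3427]
eef_rot: [0.001, 0.047, 0.999, 0.0]
wrist_force: [0.3, 0.2, -1.5]
opening: 0.125
t 30.02 pos [0.5019 0.2045 0.3427] yawy 84.62 tilt [ 0.001  0.    -1.   ] offset [-0.0004 -0.0008  0.0007] spin -0.13 open 0.125 F [ 0.3  0.2 -1.5] q [ 0.17  0.17  1.75  0.    1.22 -1.31]
```

View pics/cc.png

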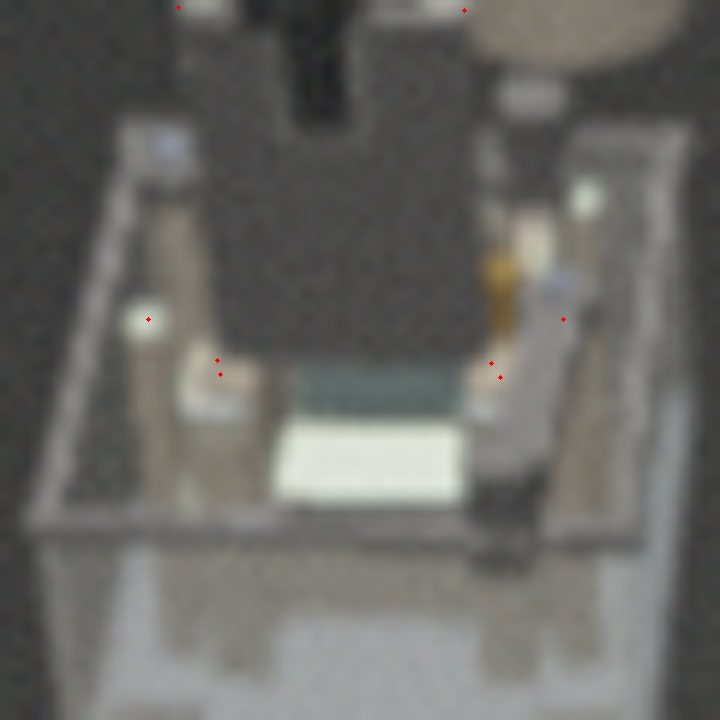

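```bash
python3 -m handwheel '[{"offset":[-0.0003,-0.0006,0.003],"spin":0,"grip":0},{"offset":[-0.0003,-0.0006,0.006],"spin":0,"grip":0},{"offset":[-0.0003,-0.0006,0.009],"spin":0,"grip":0},{"offset":[-0.0003,-0.0006,0.012],"spin":0,"grip":0},{"offset":[-0.0003,-0.0006,0.014],"spin":0,"grip":0},{"offset":[-0.0003,-0.0006,0.014],"spin":0,"grip":0}]'; python3 go.py 0.5022 0.2037 0.328 84.75
```

```text
time_s: 30.82
eef_pos: [0.5018, 0.2038, 0.3278]
eef_rot: [-0.0, 0.047, 0.999, -0.0]
wrist_force: [-0.3, -0.3, -2.5]
opening: 0.127
t 30.82 pos [0.5018 0.2038 0.3278] yawy 84.61 tilt [-0. -0. -1.] offset [-0.0004 -0.0001 -0.0002] spin -0.14 open 0.127 F [-0.3 -0.3 -2.5] q [ 0.17  0.19  1.76  0.    1.19 -1.31]
```

```bash
python3 -m handwheel '[{"offset":[0,0,0.002],"spin":0,"grip":0},{"offset":[0,0,0.004],"spin":0,"grip":0},{"offset":[0,0,0.006],"spin":0,"grip":0},{"offset":[0,0,0.008],"spin":0,"grip":0},{"offset":[0,0,0.01],"spin":0,"grip":0},{"offset":[0,0,0.01],"spin":0,"grip":0}]'; python3 go.py 0.5022 0.2037 0.318 84.75; python3 - <<'E'
from bench import cams,ctrl
from h import *
s=cams.camera("side")
crop(s,(273,195),60,60,12,"dd")
E
```

```text
time_s: 31.58
eef_pos: [0.5018, 0.2038, 0.3179]
eef_rot: [-0.0, 0.047, 0.999, 0.0]
wrist_force: [-0.2, 0.4, -2.5]
opening: 0.125
t 31.57 pos [0.5018 0.2038 0.3179] yawy 84.61 tilt [-0.  0. -1.] offset [-0.0004 -0.0001 -0.0001] spin -0.14 open 0.125 F [-0.2  0.4 -2.5] q [ 0.17  0.2   1.77  0.    1.17 -1.31]
```

View pics/dd.png

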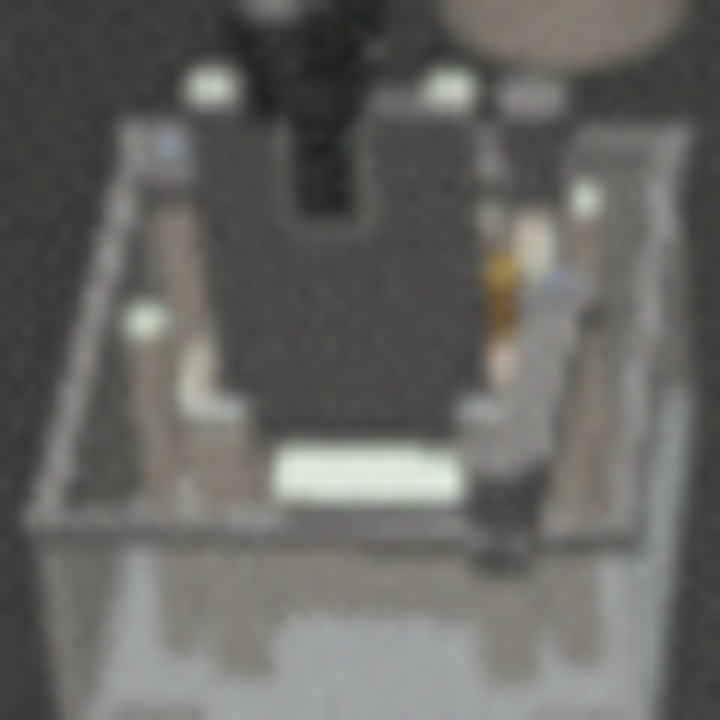

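```bash
python3 -m handwheel '[{"offset":[0,0,0.005],"spin":0,"grip":0},{"offset":[0,0,0.01],"spin":0,"grip":0},{"offset":[0,0,0.015],"spin":0,"grip":0},{"offset":[0,0,0.02],"spin":0,"grip":0},{"offset":[0,0,0.025],"spin":0,"grip":0},{"offset":[0,0,0.03],"spin":0,"grip":0},{"offset":[0,0,0.03],"spin":0,"grip":0}]'; python3 go.py 0.5022 0.2037 0.25 84.75
```

```text
time_s: 32.5
eef_pos: [0.5017, 0.2038, 0.2876]
eef_rot: [-0.0, 0.047, 0.999, -0.0]
wrist_force: [0.0, 1.0, -2.0]
opening: 0.129
t 32.5 pos [0.5017 0.2038 0.2876] yawy 84.61 tilt [-0.001 -0.    -1.   ] offset [-0.0006 -0.0001  0.0376] spin -0.14 open 0.129 F [ 0.  1. -2.] q [ 0.17  0.24  1.79  0.    1.11 -1.31]
```

```bash
python3 -m handwheel '[{"offset":[0,0,0.005],"spin":0,"grip":0},{"offset":[0,0,0.01],"spin":0,"grip":0},{"offset":[0,0,0.015],"spin":0,"grip":0},{"offset":[0,0,0.02],"spin":0,"grip":0},{"offset":[0,0,0.025],"spin":0,"grip":0},{"offset":[0,0,0.03],"spin":0,"grip":0},{"offset":[0,0,0.032],"spin":0,"grip":0},{"offset":[0,0,0.034],"spin":0,"grip":0},{"offset":[0,0,0.034],"spin":0,"grip":0}]'; python3 go.py 0.5022 0.2037 0.25 84.75
```

```text
time_s: 33.62
eef_pos: [0.5018, 0.2038, 0.254]
eef_rot: [-0.0, 0.047, 0.999, -0.0]
wrist_force: [0.5, 0.0, -2.3]
opening: 0.128
t 33.62 pos [0.5018 0.2038 0.254 ] yawy 84.61 tilt [-0. -0. -1.] offset [-0.0004 -0.0001  0.004 ] spin -0.14 open 0.128 F [ 0.5  0.  -2.3] q [ 0.17  0.3   1.8   0.    1.04 -1.31]
```

Smooth so far, with no contact force. Now lower in 1 mm steps until it touches the floor.

```bash
python3 -m handwheel '[{"offset":[0,0,0.001],"spin":0,"grip":0},{"offset":[0,0,0.002],"spin":0,"grip":0},{"offset":[0,0,0.003],"spin":0,"grip":0},{"offset":[0,0,0.004],"spin":0,"grip":0},{"offset":[0,0,0.005],"spin":0,"grip":0},{"offset":[0,0,0.0055],"spin":0,"grip":0},{"offset":[0,0,0.0055],"spin":0,"grip":0}]'; python3 go.py 0.5022 0.2037 0.25 84.75; python3 - <<'E'
from bench import cams,ctrl
from h import *
s=cams.camera("side")
crop(s,(273,195),60,60,12,"ee")
E
```

```text
time_s: 34.5
eef_pos: [0.502, 0.204, 0.2502]
eef_rot: [0.0, 0.047, 0.999, -0.0]
wrist_force: [-5.9, -1.5, 12.7]
opening: 0.126
t 34.5 pos [0.502  0.204  0.2502] yawy 84.63 tilt [ 0. -0. -1.] offset [-0.0002 -0.0002  0.0002] spin -0.12 open 0.126 F [-5.9 -1.5 12.7] q [ 0.17  0.3   1.81 -0.    1.03 -1.31]
```

View pics/ee.png

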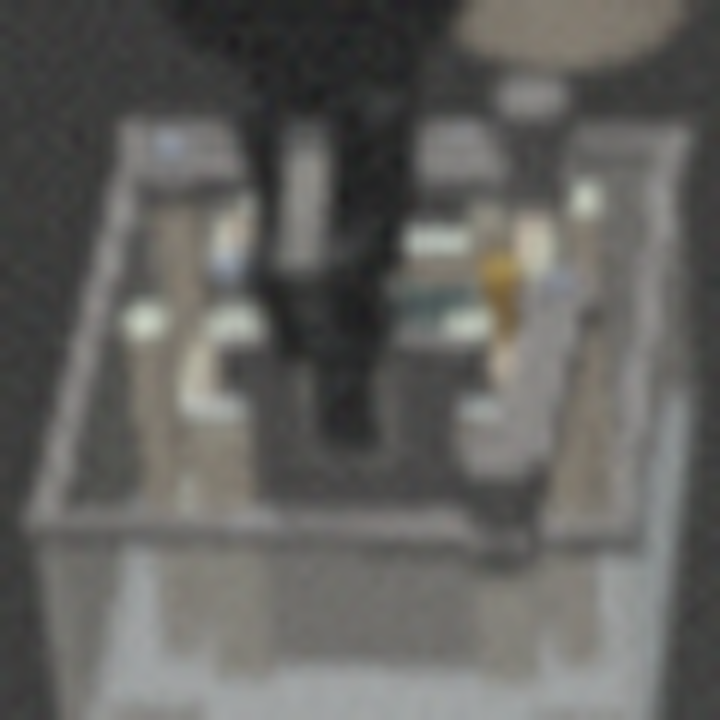

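```bash
python3 -m handwheel '[{"offset":[0,0,-0.002],"spin":0,"grip":0.2},{"offset":[0,0,-0.002],"spin":0,"grip":0.3},{"offset":[0,0,-0.002],"spin":0,"grip":0.35},{"offset":[0,0,-0.002],"spin":0,"grip":0.35}]'; python3 -m handwheel '[{"offset":[0,0,-0.01],"spin":0,"grip":0.35},{"offset":[0,0,-0.03],"spin":0,"grip":0.35},{"offset":[0,0,-0.07],"spin":0,"grip":0.35},{"offset":[0,0,-0.11],"spin":0,"grip":0.35},{"offset":[0,0,-0.12],"spin":0,"grip":0.35},{"offset":[0,0,-0.12],"spin":0,"grip":0.35}]'; python3 go.py 0.5022 0.2037 0.25 84.75; python3 - <<'E'
from bench import cams,ctrl
from h import *
import pickle
s=cams.camera("side"); t=cams.camera("top"); pickle.dump((t,s),open("s6.pkl","wb"))
T=[.5022-.0015+.027*.0914,.2037+.0269,np.radians(-95.25)]
Q=[(33,33,108),(33,-33,108),(21,33,108),(21,-33,108)]
crop(s,(273,195),60,60,12,"ff",proj(s,W(T,Q))); crop(t,(250,282),90,75,8,"ff_t")
E
```

```text
time_s: 35.05
eef_pos: [0.5018, 0.2038, 0.2504]
eef_rot: [-0.0, 0.047, 0.999, -0.0]
wrist_force: [0.1, 0.3, -0.0]
opening: 0.354
time_s: 35.8
eef_pos: [0.5019, 0.2038, 0.3712]
eef_rot: [0.001, 0.047, 0.999, 0.0]
wrist_force: [0.0, -0.4, -0.2]
opening: 0.353
t 35.8 pos [0.5019 0.2038 0.3712] yawy 84.61 tilt [ 0.002  0.    -1.   ] offset [-1.000e-04 -2.000e-04  1.212e-01] spin -0.14 open 0.353 F [ 0.  -0.4 -0.2] q [ 0.17  0.14  1.73  0.    1.28 -1.31]
```

View pics/ff.png

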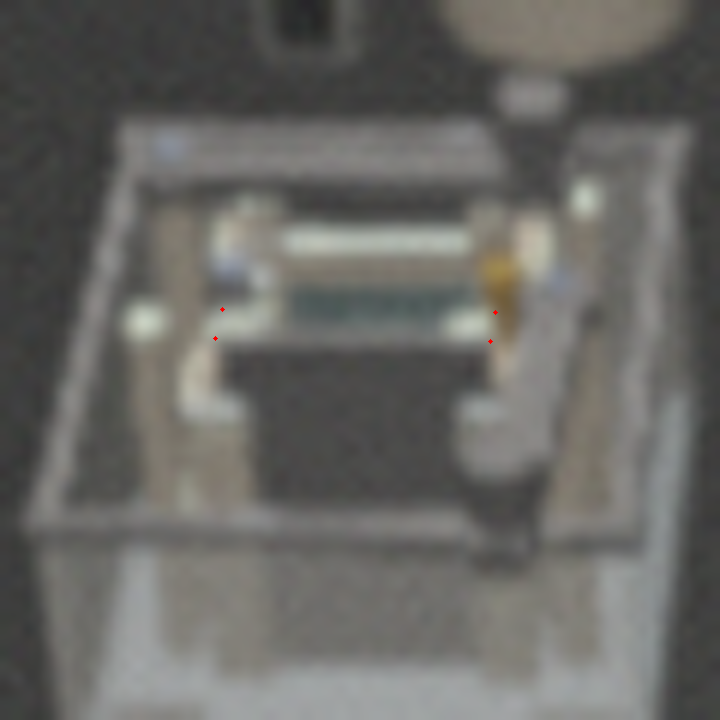

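View pics/ff_t.png

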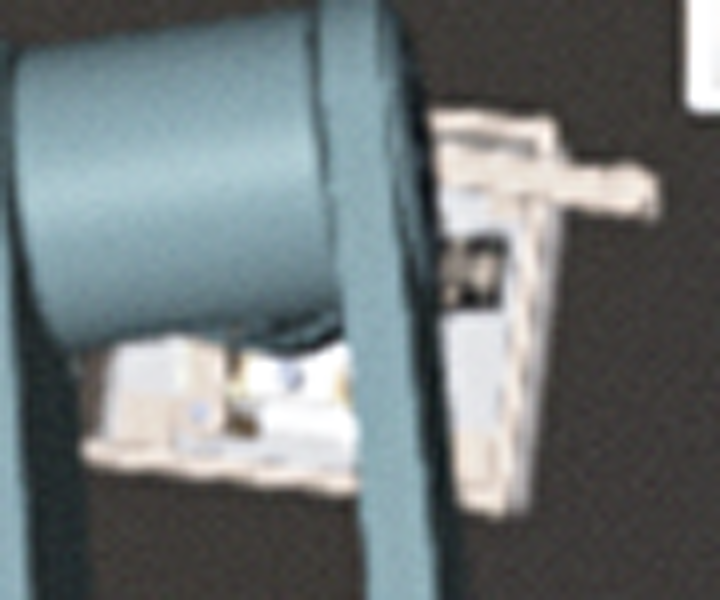

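```bash
python3 - <<'E'
from h import *
import pickle
t,s=pickle.load(open("s6.pkl","rb"))
C=np.array([.5520,.1991]); xa=np.array([-.0915,-.9958]); ya=np.array([.9958,-.0915])
def K(ph,z,dx=0): 
    p=C+.09*(np.sin(ph)*xa-np.cos(ph)*ya); return [p[0]+dx,p[1],z]
a=[K(f,.1395) for f in (1.45,1.56,1.65)]; b=[K(f,.1395,-.0015) for f in (1.45,1.56,1.65)]
crop(t,(275,268),40,30,14,"gg_t",proj(t,a)); crop(s,(284,200),40,30,14,"gg_s",proj(s,b))
im=[cv2.imread(f'pics/gg_{n}.png') for n in 'ts']; cv2.imwrite("pics/m9.png",cv2.resize(np.hstack(im),(800,300)))
E
python3 go.py 0.5438 0.1095 0.37 -5.25
```

```text
t 35.9 pos [0.5013 0.2037 0.3692] yawy 84.61 tilt [-0.002 -0.    -1.   ] offset [-0.0511 -0.0898 -0.0008] spin 89.86 open 0.35 F [ 0.1 -0.  -0.5] q [ 0.17  0.14  1.73  0.    1.28 -1.31]
```

View pics/m9.png

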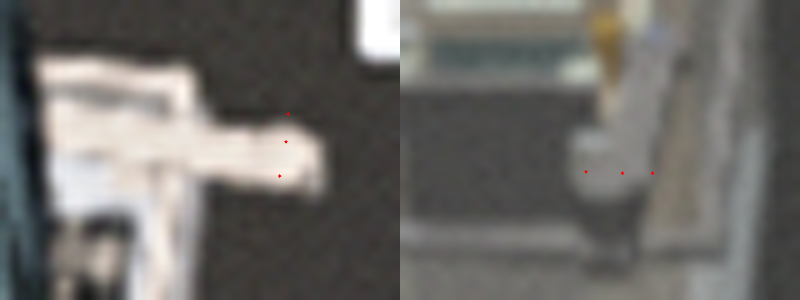

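```bash
python3 -m handwheel '[{"offset":[-0.0447,-0.09,0],"spin":10,"grip":0.5},{"offset":[-0.0447,-0.09,0],"spin":20,"grip":0.5},{"offset":[-0.0447,-0.09,0],"spin":30,"grip":0.5},{"offset":[-0.0447,-0.09,0],"spin":40,"grip":0.5},{"offset":[-0.0447,-0.09,0],"spin":50,"grip":0.5},{"offset":[-0.0447,-0.09,0],"spin":60,"grip":0.5},{"offset":[-0.0447,-0.09,0],"spin":70,"grip":0.5},{"offset":[-0.0447,-0.09,0],"spin":80,"grip":0.5},{"offset":[-0.0447,-0.09,0],"spin":86,"grip":0.5},{"offset":[-0.0447,-0.09,0.025],"spin":86,"grip":0.5},{"offset":[-0.0447,-0.09,0.025],"spin":86,"grip":0.5},{"offset":[-0.0447,-0.09,0.025],"spin":86,"grip":0.5}]'; python3 go.py 0.538 0.110 0.2955 -1.2; python3 - <<'E'
from bench import cams,ctrl
from h import *
import pickle
s=cams.camera("side"); t=cams.camera("top")
crop(s,(284,190),60,60,10,"hh_s"); crop(t,(275,265),60,60,10,"hh_t")
im=[cv2.imread(f'pics/hh_{n}.png') for n in 'ts']; cv2.imwrite("pics/m10.png",cv2.resize(np.hstack(im),(800,400)))
E
```

```text
time_s: 37.4
eef_pos: [0.5378, 0.11, 0.3452]
eef_rot: [-0.001, 0.716, 0.699, -0.0]
wrist_force: [-0.3, 0.3, -0.1]
opening: 0.499
t 37.4 pos [0.5378 0.11   0.3452] yawy -1.38 tilt [-0.001  0.    -1.   ] offset [-0.      0.0002  0.0497] spin -0.18 open 0.499 F [-0.3  0.3 -0.1] q [-0.01  0.18  1.73  0.    1.23  0.01]
```

View pics/m10.png

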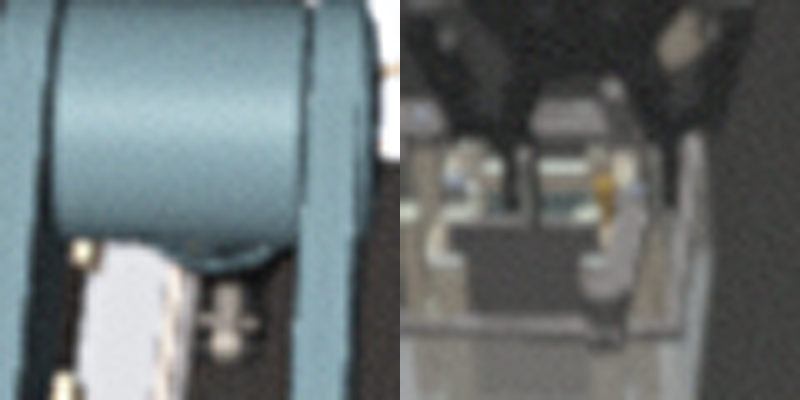

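```bash
python3 -m handwheel '[{"offset":[0,0,0.015],"spin":0,"grip":0.5},{"offset":[0,0,0.03],"spin":0,"grip":0.5},{"offset":[0,0,0.042],"spin":0,"grip":0.5},{"offset":[0,0,0.05],"spin":0,"grip":0.5},{"offset":[0,0,0.05],"spin":0,"grip":0.5},{"offset":[0,0,0.05],"spin":0,"grip":0.3},{"offset":[0,0,0.05],"spin":0,"grip":0.28},{"offset":[0,0,0.05],"spin":0,"grip":0.28}]'; python3 - <<'E'
from go import plan
import numpy as np
C=np.array([.5520,.1991]); xa=np.array([-.0915,-.9958]); ya=np.array([.9958,-.0915])
for ph in np.arange(1.5,-.11,-.1):
    p=C+.09*(np.sin(ph)*xa-np.cos(ph)*ya); print(round(ph,2),end=" "); 
    from bench import ctrl
    plan([p[0],p[1],.2955],-5.25-(90-np.degrees(ph)))
E
python3 - <<'E'
from bench import cams,ctrl
from h import *
s=cams.camera("side")
crop(s,(284,190),60,60,10,"ii_s")
E
```

```text
time_s: 38.5
eef_pos: [0.5381, 0.11, 0.296]
eef_rot: [0.0, 0.716, 0.699, 0.0]
wrist_force: [-0.3, 0.4, 0.1]
opening: 0.282
1.5 t 38.5 pos [0.5381 0.11   0.296 ] yawy -1.38 tilt [ 0.001 -0.    -1.   ] offset [ 0.0002 -0.0006  0.0005] spin 7.92 open 0.282 F [-0.3  0.4  0.1] q [-0.01  0.25  1.76  0.    1.13  0.01]
1.4 t 38.5 pos [0.5381 0.11   0.296 ] yawy -1.38 tilt [ 0.001 -0.    -1.   ] offset [ 0.0019 -0.0095  0.0005] spin 13.65 open 0.282 F [-0.3  0.4  0.1] q [-0.01  0.25  1.76  0.    1.13  0.01]
1.3 t 38.5 pos [0.5381 0.11   0.296 ] yawy -1.38 tilt [ 0.001 -0.    -1.   ] offset [ 0.0045 -0.0181  0.0005] spin 19.38 open 0.282 F [-0.3  0.4  0.1] q [-0.01  0.25  1.76  0.    1.13  0.01]
1.2 t 38.5 pos [0.5381 0.11   0.296 ] yawy -1.38 tilt [ 0.001 -0.    -1.   ] offset [ 0.0079 -0.0264  0.0005] spin 25.11 open 0.282 F [-0.3  0.4  0.1] q [-0.01  0.25  1.76  0.    1.13  0.01]
1.1 t 38.5 pos [0.5381 0.11   0.296 ] yawy -1.38 tilt [ 0.001 -0.    -1.   ] offset [ 0.0121 -0.0343  0.0005] spin 30.84 open 0.282 F [-0.3  0.4  0.1] q [-0.01  0.25  1.76  0.    1.13  0.01]
1.0 t 38.5 pos [0.5381 
[... 1569 characters left out ...]
    -1.   ] offset [ 0.0775 -0.0774  0.0005] spin 82.41 open 0.282 F [-0.3  0.4  0.1] q [-0.01  0.25  1.76  0.    1.13  0.01]
0.1 t 38.5 pos [0.5381 0.11   0.296 ] yawy -1.38 tilt [ 0.001 -0.    -1.   ] offset [ 0.0864 -0.0782  0.0005] spin 88.14 open 0.282 F [-0.3  0.4  0.1] q [-0.01  0.25  1.76  0.    1.13  0.01]
-0.0 t 38.5 pos [0.5381 0.11   0.296 ] yawy -1.38 tilt [ 0.001 -0.    -1.   ] offset [ 0.0954 -0.078   0.0005] spin 93.87 open 0.282 F [-0.3  0.4  0.1] q [-0.01  0.25  1.76  0.    1.13  0.01]
-0.1 t 38.5 pos [0.5381 0.11   0.296 ] yawy -1.38 tilt [ 0.001 -0.    -1.   ] offset [ 0.1044 -0.077   0.0005] spin 99.59 open 0.282 F [-0.3  0.4  0.1] q [-0.01  0.25  1.76  0.    1.13  0.01]
```

View pics/ii_s.png

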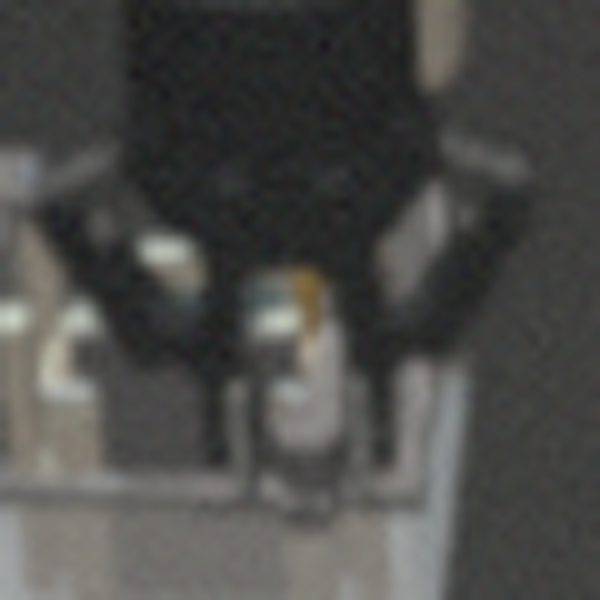

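```bash
python3 -m handwheel '[{"offset":[0.0002,-0.0006,0],"spin":8,"grip":0.28},{"offset":[0.0019,-0.0095,0],"spin":14,"grip":0.28},{"offset":[0.0045,-0.0181,0],"spin":19.5,"grip":0.28},{"offset":[0.0079,-0.0264,0],"spin":25,"grip":0.28},{"offset":[0.0121,-0.0343,0],"spin":31,"grip":0.28},{"offset":[0.0171,-0.0418,0],"spin":36.5,"grip":0.28},{"offset":[0.0228,-0.0488,0],"spin":42.3,"grip":0.28},{"offset":[0.0292,-0.0551,0],"spin":48,"grip":0.28},{"offset":[0.0362,-0.0608,0],"spin":53.8,"grip":0.28},{"offset":[0.0362,-0.0608,0],"spin":53.8,"grip":0.28}]'; python3 go.py 0.46 0.2 0.2955 -55;  python3 - <<'E'
from bench import cams,ctrl
from h import *
s=cams.camera("side"); t=cams.camera("top")
crop(s,(275,190),60,60,10,"jj_s"); crop(t,(255,275),60,60,10,"jj_t")
im=[cv2.imread(f'pics/jj_{n}.png') for n in 'ts']; cv2.imwrite("pics/m11.png",cv2.resize(np.hstack(im),(800,400)))
E
```

```text
time_s: 39.8
eef_pos: [0.4778, 0.148, 0.2958]
eef_rot: [0.0, 0.954, 0.3, 0.0]
wrist_force: [0.6, 0.1, 0.2]
opening: 0.279
t 39.8 pos [0.4778 0.148  0.2958] yawy -55.09 tilt [ 0.  0. -1.] offset [ 0.0152 -0.0528  0.0003] spin -0.09 open 0.279 F [0.6 0.1 0.2] q [0.06 0.15 1.89 0.   1.11 1.02]
```

View pics/m11.png

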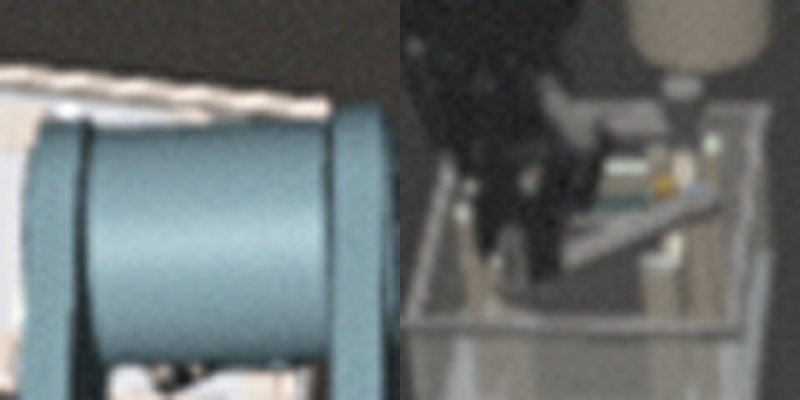

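```bash
python3 - <<'E'
from bench import ctrl
import numpy as np
from scipy.spatial.transform import Rotation as R
C=np.array([.5520,.1991]); xa=np.array([-.0915,-.9958]); ya=np.array([.9958,-.0915])
o=ctrl.get_obs(); q=o["eef_rot"]; M=R.from_quat([q[1],q[2],q[3],q[0]]).as_matrix()
for ph in [.6,.5,.4,.3,.2,.1,0,-.05,-.09]:
    p=C+.09*(np.sin(ph)*xa-np.cos(ph)*ya)
    print(ph,(M.T@(np.r_[p,.2955]-o["eef_pos"])).round(4), round((.7-ph)*57.3,1))
E
```

```text
0.6 [ 0.0005 -0.009   0.0003] 5.7
0.5 [ 0.0018 -0.0179  0.0003] 11.5
0.4 [ 0.0041 -0.0266  0.0003] 17.2
0.3 [ 0.0072 -0.0351  0.0003] 22.9
0.2 [ 0.0111 -0.0431  0.0003] 28.6
0.1 [ 0.0158 -0.0508  0.0003] 34.4
0 [ 0.0213 -0.058   0.0003] 40.1
-0.05 [ 0.0243 -0.0613  0.0003] 43.0
-0.09 [ 0.0268 -0.0639  0.0003] 45.3
```

```bash
python3 -m handwheel '[{"offset":[0.0005,-0.009,0],"spin":5.7,"grip":0.28},{"offset":[0.0018,-0.0179,0],"spin":11.5,"grip":0.28},{"offset":[0.0041,-0.0266,0],"spin":17.2,"grip":0.28},{"offset":[0.0072,-0.0351,0],"spin":22.9,"grip":0.28},{"offset":[0.0111,-0.0431,0],"spin":28.6,"grip":0.28},{"offset":[0.0158,-0.0508,0],"spin":34.4,"grip":0.28},{"offset":[0.0213,-0.058,0],"spin":40,"grip":0.28},{"offset":[0.0213,-0.058,0],"spin":40,"grip":0.28}]'; python3 go.py 0.46 0.2 0.2955 -95;  python3 -m handwheel '[{"offset":[0,-0.002,0],"spin":0,"grip":0.28},{"offset":[0,-0.004,0],"spin":0,"grip":0.28},{"offset":[0,-0.006,0],"spin":0,"grip":0.28},{"offset":[0,-0.006,0],"spin":0,"grip":0.28}]'; python3 go.py 0.46 0.2 0.2955 -95
```

```text
time_s: 40.9
eef_pos: [0.4626, 0.2076, 0.2956]
eef_rot: [-0.0, 0.999, -0.044, 0.0]
wrist_force: [-0.1, -0.1, -0.4]
opening: 0.282
t 40.9 pos [0.4626 0.2076 0.2956] yawy -95.04 tilt [ 0.  0. -1.] offset [-0.0019  0.0078  0.0001] spin -0.04 open 0.282 F [-0.1 -0.1 -0.4] q [ 0.19  0.16  1.87 -0.    1.11  1.85]
time_s: 41.4
eef_pos: [0.4629, 0.2125, 0.2954]
eef_rot: [0.002, 0.999, -0.045, -0.0]
wrist_force: [-1.9, -7.6, 1.5]
opening: 0.275
t 41.4 pos [0.4629 0.2125 0.2954] yawy -95.14 tilt [-0.001 -0.003 -1.   ] offset [-0.0017  0.0127 -0.    ] spin -0.14 open 0.275 F [-1.9 -7.6  1.5] q [ 0.2   0.17  1.86 -0.    1.11  1.86]
```

```bash
python3 -m handwheel '[{"offset":[0,-0.0015,0],"spin":0,"grip":0.28},{"offset":[0,-0.0015,0],"spin":0,"grip":0.28},{"offset":[0,0.004,0],"spin":0,"grip":0.28},{"offset":[0,0.004,0],"spin":0,"grip":0.35},{"offset":[0,0.004,0],"spin":0,"grip":0.35}]'; python3 -m handwheel '[{"offset":[0,0,-0.01],"spin":0,"grip":0.35},{"offset":[0,0,-0.03],"spin":0,"grip":0.35},{"offset":[0,0,-0.07],"spin":0,"grip":0.35},{"offset":[0,0,-0.11],"spin":0,"grip":0.35},{"offset":[-0.05,0,-0.11],"spin":0,"grip":0.35},{"offset":[0,0.06,-0.11],"spin":0,"grip":0.35},{"offset":[0,0.11,-0.11],"spin":0,"grip":0.35},{"offset":[0,0.16,-0.11],"spin":0,"grip":0.35},{"offset":[0,0.21,-0.11],"spin":0,"grip":0.35},{"offset":[0,0.26,-0.11],"spin":0,"grip":0.35},{"offset":[0,0.26,-0.11],"spin":0,"grip":0.35}]'; python3 - <<'E'
from bench import cams,ctrl
from h import *
import pickle
s=cams.camera("side"); t=cams.camera("top"); pickle.dump((t,s),open("s7.pkl","wb"))
crop(s,(275,190),60,60,10,"kk_s"); crop(t,(250,278),60,60,10,"kk_t")
im=[cv2.imread(f'pics/kk_{n}.png') for n in 'ts']; cv2.imwrite("pics/m12.png",cv2.resize(np.hstack(im),(800,400)))
cv2.imwrite("pics/full.png",np.hstack([cv2.resize(x["color"][:,:,::-1],(400,300)) for x in (t,s)]))
E
```

```text
time_s: 42.02
eef_pos: [0.4626, 0.2097, 0.2957]
eef_rot: [-0.0, 0.999, -0.045, 0.0]
wrist_force: [-0.2, -0.2, 0.3]
opening: 0.347
time_s: 43.4
eef_pos: [0.4389, -0.0521, 0.4065]
eef_rot: [0.0, 0.999, -0.048, 0.001]
wrist_force: [0.9, 0.8, 0.5]
opening: 0.351
```

View pics/m12.png

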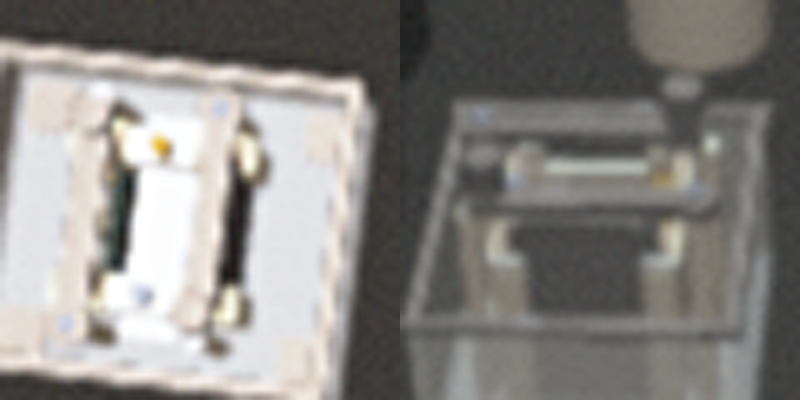

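View pics/full.png

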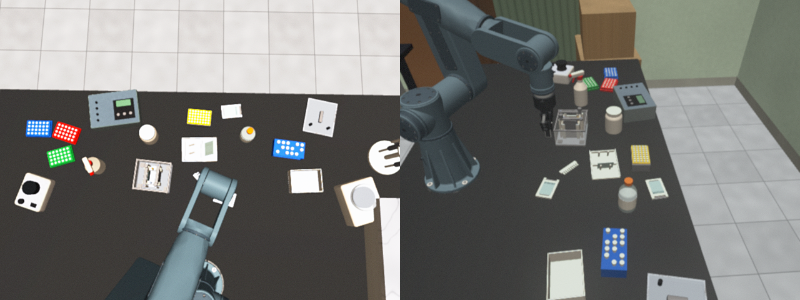

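```bash
python3 - <<'E'
from h import *
import pickle
t,s=pickle.load(open("s7.pkl","rb"))
C=np.array([.5520,.1991]); xa=np.array([-.0915,-.9958]); ya=np.array([.9958,-.0915])
def K(ph,z,dx,r=.09): 
    p=C+r*(np.sin(ph)*xa-np.cos(ph)*ya); return [p[0]+dx,p[1],z]
for n,p,dx,c in (("t",t,0,(252,280)),("s",s,-.0015,(272,190))):
    m=[[C[0]+dx,C[1],.1195]]+[K(f,.1395,dx) for f in (0,.1,.2)]
    crop(p,c,50,40,16,"ll_"+n,proj(p,m))
E
```

```text
(no output)
```

View pics/ll_t.png

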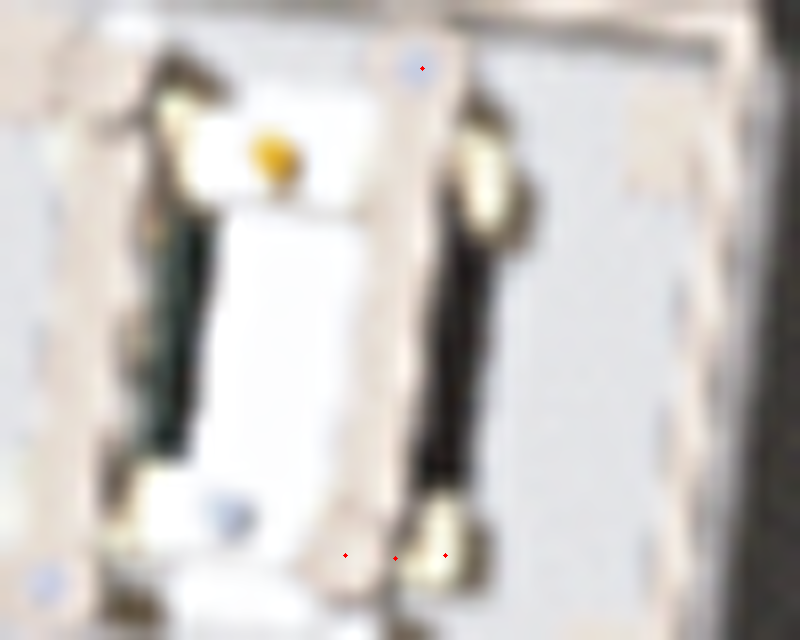

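View pics/ll_s.png

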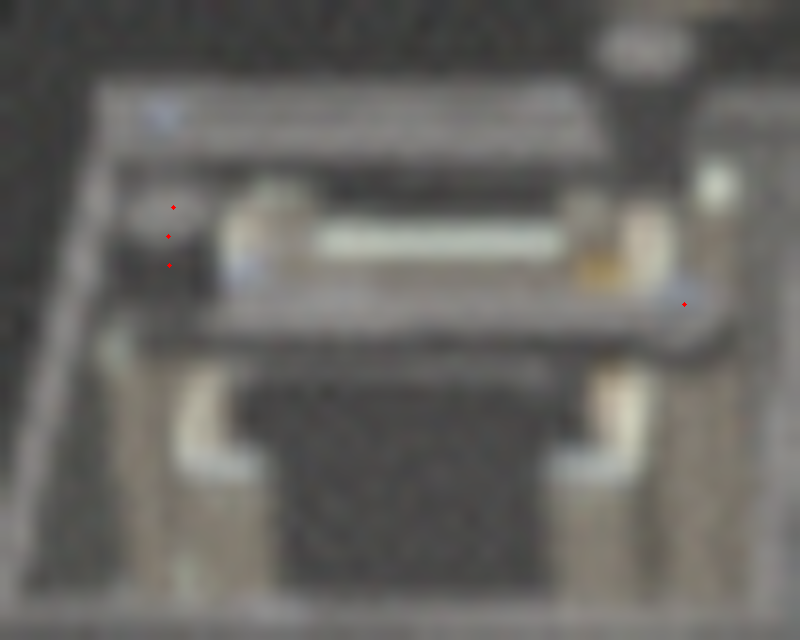

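```bash
python3 -m handwheel '[{"offset":[0,0,0],"spin":0,"grip":0.35},{"offset":[0,0,0],"spin":0,"grip":0.35}]'; python3 -c "
from bench import ctrl
print(ctrl.hand_in())"
```

```text
time_s: 43.75
eef_pos: [0.4392, -0.0483, 0.4056]
eef_rot: [-0.0, 0.999, -0.044, 0.0]
wrist_force: [-0.3, -0.7, -0.2]
opening: 0.355
the job is handed in; nothing more can be done
None
```

The cassette is in the free slot, upright with its notched end up and its notched face towards the middle block. The latch is shut over it, and I handed the job in at 43.75 s.

**How it went:**
- **Picking up:** I gripped the rightmost cassette by its long sides and tilted it against the rack's pegs. I let it lean there, took it again by the top and stood it upright.
- **Lowering:** It went down the slot with no side contact and met the floor at the expected height, with about 15 N of contact force when it touched the floor. I then released it.
- **Latch:** I swung the knob around its arc until it met the stop, with 7.6 N of resistance.

**What did not go to plan:**
- **First tilt:** My first grip gave too little leverage, so I set the cassette back on the bench.
- **Slipped grip:** The next grip was too shallow. The cassette slipped out and turned on the bench, staying flat and face up. I re-measured it, and the following grip held.
- **Rack force:** While tilting it, the cassette pressed on the pegs and the wrist force reached about 47 N. That contact was through the held cassette, not the arm or gripper body.

**Last checks:** In the side picture the cassette's top edge sits where a fully seated one should. Both cameras show the latch knob at the shut position. The other bench items look undisturbed in the final pictures, by eye only, though the arm hid a few spots in the top view. The robot was touching nothing when I handed in.

The side camera read about 1.5–2 mm off in x compared with the arm, and I corrected for that.

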